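Pry open the paint box and hold up its tray

TASK

The lid of the green steel paint box is gummed shut: slip the blade of the palette knife under the lid's front edge and pry it up with the knife, without the gripper itself touching the shut box, then swing the lid open past upright and lay the knife back down on the table. Take the inner tray by its wooden handle, lift it straight up out of the box without tipping its ink jars, and hold it level and still above the box, its bottom at least 6 cm above the rim, so that I can get at the tubes underneath. Finish while still holding the tray there, and leave the mug, the spray can and the spectacle case where they are.

Things in the scene. Friction and masses are not known exactly. Their poses are not given: they have to be found in the camera images.
- paintbox: dark green steel box that stays put on the table, 160 (x) x 240 (y) x 86 mm high, open-topped with 3 mm walls under its hinged lid; origin at the centre of its underside, z up, front face towards -x. Two ledges inside its short ends (top 26 mm above its origin) carry the loose tray
- hinge (a point): middle of the lid's hinge line, at the top of the box's back (+x) wall: box frame (80, 0, 86) mm; the hinge axis runs along the box's y
- lid (a joint): angle of the lid about its hinge, rad: 0 shut, pi/2 upright, 1.9 fully open (leaning back). Stiff friction hinge, stays at any angle; needs about 2 to 3 N upward at the front edge. The lid is a flat 4 mm plate, its underside level with the hinge and the rim when shut
- lid_edge (a point): middle of the lid's front edge, on its underside, 172 mm from the hinge line. The edge stands out 12 mm in front of the box's front wall along its whole 248 mm width, with free space below it; moves with the lid
- knife: palette knife, loose, lying flat: wooden handle 100 mm long, 18 mm wide, 16 mm high, then a straight rigid steel blade 18 mm wide, 2 mm thick, in the plane of the handle's mid-height; 200 mm long over all, about 70 g. Origin at the centre of the handle's underside, x along the knife towards the tip, z up
- knife_grip (a point): point on the handle's mid-height, 25 mm ahead of the handle's centre, near the balance point (8 mm above the table when lying)
- knife_tip (a point): rounded end of the blade, 125 mm ahead of knife_grip, at the same height
- tray: loose grey lift-out tray, 144 (x) x 224 (y) mm, walls 22 mm high, 5 mm clear of the box walls all round; origin at the centre of its underside, axes as the box's. With its jars about 0.5 kg. Low dividers (20 mm) part four corner wells from a middle well with paint pans (under 13 mm high)
- tray_handle (a point): centre of the tray's wooden handle bar, 48 mm above the tray's underside: bar 12 mm wide (x), 12 mm high, 113 mm long along the tray's y, carried at both ends by steel uprights, free space under and on both sides of its middle. 74 mm above the table while the tray sits in the box (12 mm below the rim)
- jar_red: small closed ink jar, red body and black cap, 36 mm diameter, 42 mm high, about 70 g, standing loose in one of the tray's four corner wells; origin at the centre of its underside
- jar_blue: small closed ink jar, blue body and black cap, 36 mm diameter, 42 mm high, about 70 g, standing loose in one of the tray's four corner wells; origin at the centre of its underside
- jar_yellow: small closed ink jar, yellow body and black cap, 36 mm diameter, 42 mm high, about 70 g, standing loose in one of the tray's four corner wells; origin at the centre of its underside
- mug: dark teal mug full of brushes, 80 mm diameter, 95 mm high, with the brushes about 185 mm; origin at the centre of its underside; leave alone
- spraycan: black spray can with a red label, 53 mm diameter, 160 mm high; origin at the centre of its underside; leave alone
- case: dark red spectacle case, 155 (x) x 60 x 35 mm high; origin at the centre of its underside; leave alone
Things that resemble listed ones, but are neither listed nor needed, are in the scene too. Several things look just like the knife: the one meant starts farthest to the robot's right.

How it is judged:
By the outcome, as a careful person would: the job done as asked, in the order asked, and still so for the second after the job is handed in, while the arm keeps its last pose, push and grip.
It also fails if it takes over 64 s, if anything falls off the work surface, if the arm or the gripper's body presses on something with over 40 N, if the wrist force passes 120 N, or if a joint passes its speed limit or range.

ROBOT

A 7-joint arm with a two-finger parallel gripper is mounted at the origin on the work surface. World frame = base frame: x ahead of the robot, y to its left, z up, the work surface at z = 0. Lengths are in m, angles in rad, forces in N, time in s.
With the tool pointing down it reaches from about 0.4 to 0.9 m from the base axis. Payload 5.5 kg.
Tool frame: the origin (TCP) lies between the finger pads; the fingertips stand 8 mm ahead of it and the grasp point (between the pads) lies 11 mm behind it (env.tips_ahead is the distance from the TCP to the fingertips, in m); z points along the fingers, y is the direction in which the jaws open and shut (so a half turn about z gives the same grasp; the last joint's range is limited). The gripper opens to 92 mm and grips with 3 to 60 N. Pads are 19 mm wide; open, the fingers measure 130 mm over their backs; the gripper's body (75 mm by 190 mm) begins 47 mm behind the grasp point.
Start: joints at [-1.061, 0.501, -0.427, 1.55, 0.221, 1.138, -0.21], TCP at [0.159, 0.63, 0.196] pointing down, gripper open.
Joint ranges: [-2.88, 2.88], [-0.31, 2.03], [-1.54, 1.56], [0.2, 2.42], [-1.41, 4.55], [0.19, 2.02], [-2.57, 2.57]. Speed limits (rad/s): [2.57, 2.57, 3.14, 3.14, 3.14, 3.14, 3.14].

INTERFACE

Orientations are given as a unit quaternion [x, y, z, w].
In Python, from plant import env gives the robot as it stands.
- The arm moves only by the tool jog_arm, never from a script. Its argument "series" is a list of rows, each a list of 4 numbers: the shift along the tool's x, y, z in m, then the turn about the tool's z in degrees. A call has 1 to 20 rows; each row shifts and turns the commanded pose from where the row before left it, along the tool's axes as they then stand; what a row does not reach is not made up. A row lasts 1/12 s, in which the tool goes at most 41.7 mm and 7.16 degrees, less where a joint would pass 70% of its speed; a pose out of reach is approached as far as the arm can. A call is refused whole if a number of a shift passes 0.0417 or a number of a turn 7.16, either way. A call with a gripper value outside its range is refused whole. "jaw" is the opening in per cent of the stroke, from 0 (shut) to 100 (fully open), set as the call begins (left out, the last holds). The fingers move at their own pace and stop on an object; "force" is the grip in N (left out, the last holds). Time passes only in rows, so rows that do not move let the fingers close. It gives the time, the measured TCP pose, the force and the opening at its end, in the units of the state.
- env.get_state(): the state, without advancing time (a new reading comes with each control period).
- env.read_camera(name): name is "scene" or "top" or "wrist"; returns the picture (400x640x3 uint8, red, green, blue); there is no depth.
- env.camera_model(name): a dict with "fovy" (degrees; the focal length in pixels is half the picture's height over the tangent of half this angle, whatever the lens; pixels are square), "cx", "cy" (the principal point, pixels), "distortion" ([k1, k2, p1, p2, k3] as OpenCV has them; the pictures are not rectified), "eye" and "rotation" of the camera in the world. Camera axes: x right, y down, z forward; pixel columns grow to the right and rows downward; lengths in m; the calibration is good to about 2 mm. A picture is of the moment at which its call begins: read the wrist's pose just before it. camera_model takes no time and is no camera call; for the wrist camera it gives the pose at the moment of the call.
- env.finish_job(): hands the job in, once; it reports no verdict.
The state is a dict: "clock": time; "joint_positions": joint angles; "qd": joint speeds; "tau": joint torques, N m; "eef_pos": TCP position; "tool_rot": TCP orientation; "force": force on the tool from outside, world axes, zero at the start; "wrist_torque": the same for the moment, N m; "gripper_width": finger opening in m.
Only numpy, scipy, OpenCV 4.12 (cv2) and the standard library are available. Lean on these libraries where they do the work, as an engineer would, in place of code of your own. Each camera call takes 0.05 s, during which the arm holds its last target.

## Working session

There is one attempt and no reset: what is moved stays moved. The work goes in short steps, Python scripts to look and compute and a tool call to move; the robot and the scene stay as the last step left them, time stands still between calls to the robot, and variables do not carry over. Pictures are saved under pics/ and viewed, and the job is handed in when it is done.

Besides the shell and the picture viewer there is one more tool, called as a command line: name --pt "numbers of a row" for each row, then --argument value for the rest. jog_arm: Moves the arm, as the interface text tells. Its arguments: {"type":"object","properties":{"series":{"type":"array"},"jaw":{"type":"number"},"force":{"type":"number"}},"required":["series"]}

```bash
ls; mkdir -p pics; python3 - <<'E'
from plant import env
import cv2
print(env.get_state())
for n in ("scene","top","wrist"):
    m=env.camera_model(n); print(n,m)
    im=env.read_camera(n); cv2.imwrite(f"pics/{n}0.png",im[:,:,::-1])
E
```

```text
pics
{'clock': 0.0, 'joint_positions': array([-1.06080781,  0.50186559, -0.42679048,  1.55145314,  0.2207936 ,
        1.13827451, -0.21033272]), 'qd': array([-3.97651440e-04, -1.24477003e-03, -5.76141424e-06, -9.39771277e-04,
       -1.15800151e-04, -1.38770530e-04,  3.77871645e-04]), 'tau': array([ 1.04774859e-03, -5.66604459e+01, -5.81643596e+00, -2.79121828e+01,
       -6.88161445e-02,  3.06621857e-02,  1.86668708e-04]), 'eef_pos': array([0.15864027, 0.62956224, 0.19496591]), 'tool_rot': array([ 1.23071656e-01,  9.92397310e-01, -9.59488591e-04, -1.59789512e-04]), 'force': array([ 0.22354946, -0.41170364,  0.03500343]), 'wrist_torque': array([ 0.00581884,  0.00890757, -0.05180869]), 'gripper_width': 0.09164261784106885}
scene {'fovy': 42.52884059301149, 'cx': 317.63980837095454, 'cy': 209.75877563912854, 'distortion': array([-0.08831733,  0.        ,  0.        ,  0.        ,  0.        ]), 'eye': array([ 1.75775696, -0.22081596,  1.03796715]), 'rotation': array([ 0.6854308 ,  0.57462803, -0.28203751, -0.34704767])}
top {'fovy': 57.455121269850174, 'cx': 323.03724605830286, 'cy': 196.7787522994605, 'distortion': array([-0.07651942,  0.        ,  0.        ,  0.        ,  0.        ]), 'eye': array([0.35150188, 0.01799924, 1.19347108]), 'rotation': array([-0.6935597 ,  0.71483903, -0.06029152,  0.06591679])}
wrist {'fovy': 64.52387281429107, 'cx': 323.33054527271804, 'cy': 199.5041387417926, 'distortion': array([3.60610634e-05, 0.00000000e+00, 0.00000000e+00, 0.00000000e+00,
       0.00000000e+00]), 'eye': array([0.08471411, 0.64894356, 0.38564433]), 'rotation': array([0.78072761, 0.60823021, 0.08701363, 0.11379383])}
```

View pics/scene0.png

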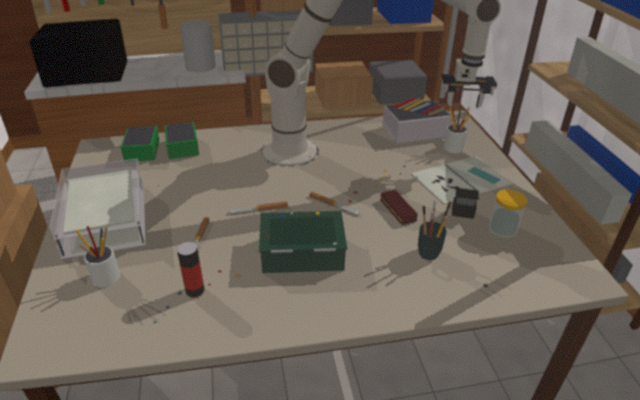

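View pics/top0.png

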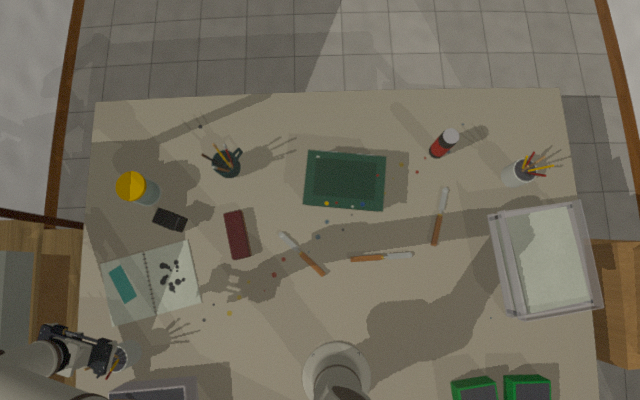

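View pics/wrist0.png

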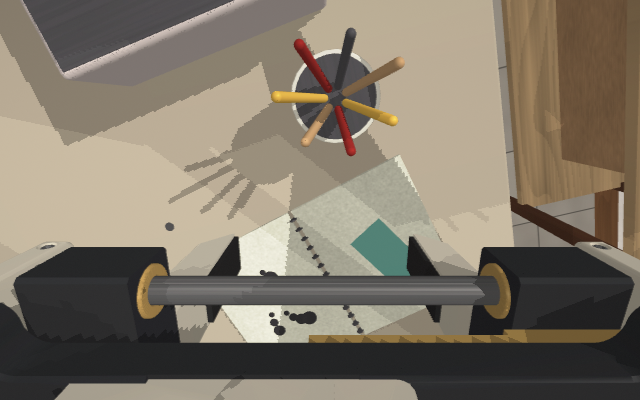

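The top view (+x up, +y left) shows three knife-like things at about (302,253), (381,257) and (440,216). The one farthest to the robot's right (-y, image right) is at (440,216). The box is at (345,181), and I'll confirm the knife in a crop.

```bash
cat > h.py <<'E'
from plant import env
import cv2, numpy as np
from scipy.spatial.transform import Rotation as R
def K(m):
    f=200/np.tan(np.radians(m['fovy']/2)); return np.array([[f,0,m['cx']],[0,f,m['cy']],[0,0,1]])
def ray(m,px):
    p=cv2.undistortPoints(np.array([[px]],float),K(m),np.array(m['distortion']))[0,0]
    d=R.from_quat(m['rotation']).apply([p[0],p[1],1]); return np.array(m['eye']),d/np.linalg.norm(d)
def plane(m,px,z):
    e,d=ray(m,px); return e+d*(z-e[2])/d[2]
def proj(m,P):
    c=R.from_quat(m['rotation']).inv(); P=np.atleast_2d(np.array(P,float))
    q=c.apply(P-np.array(m['eye']))
    u,_=cv2.projectPoints(q.reshape(-1,1,3),np.zeros(3),np.zeros(3),K(m),np.array(m['distortion'])); return u[:,0]
def tri(m1,p1,m2,p2):
    e1,d1=ray(m1,p1);e2,d2=ray(m2,p2)
    A=np.stack([d1,-d2],1); s=np.linalg.lstsq(A,e2-e1,rcond=None)[0]
    a=e1+s[0]*d1;b=e2+s[1]*d2; return (a+b)/2,np.linalg.norm(a-b)
def shot(n,name,crop=None,k=4):
    m=env.camera_model(n); im=env.read_camera(n)[:,:,::-1].copy()
    cv2.imwrite(f"pics/{name}_full.png",im)
    if crop:
        x0,y0,x1,y1=crop; im=cv2.resize(im[y0:y1,x0:x1],None,fx=k,fy=k,interpolation=cv2.INTER_CUBIC)
        cv2.imwrite(f"pics/{name}.png",im)
    return m,im
E
python3 - <<'E'
from h import *
im=cv2.imread('pics/top0.png')
cv2.imwrite('pics/c1.png',cv2.resize(im[140:280,290:470],None,fx=4.2,fy=4.2,interpolation=cv2.INTER_CUBIC))
im=cv2.imread('pics/scene0.png')
cv2.imwrite('pics/c2.png',cv2.resize(im[180:300,170:370],None,fx=4,fy=4,interpolation=cv2.INTER_CUBIC))
m=env.camera_model('top')
for p in [(302,253),(381,257),(436,244),(445,190),(438,214)]: print(p,plane(m,p,.008).round(3))
E
```

```text
(302, 253) [0.384 0.097 0.008]
(381, 257) [ 0.363 -0.156  0.008]
(436, 244) [ 0.399 -0.337  0.008]
(445, 190) [ 0.576 -0.382  0.008]
(438, 214) [ 0.496 -0.352  0.008]
```

View pics/c1.png

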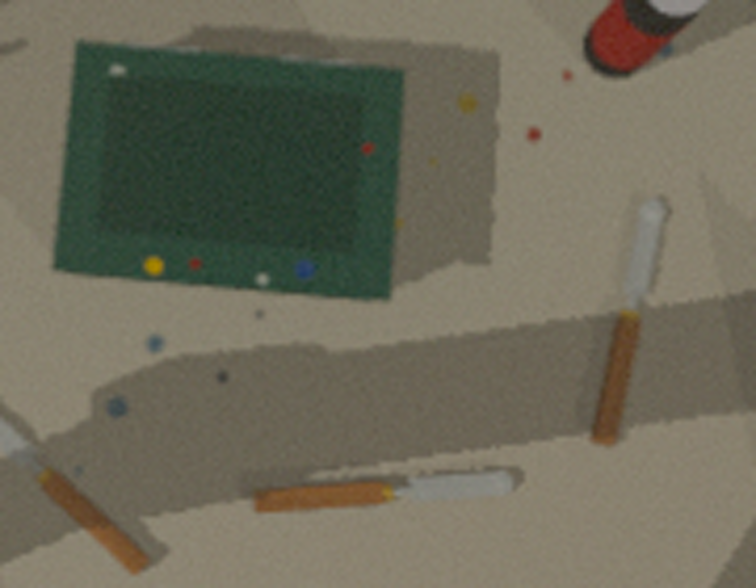

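View pics/c2.png

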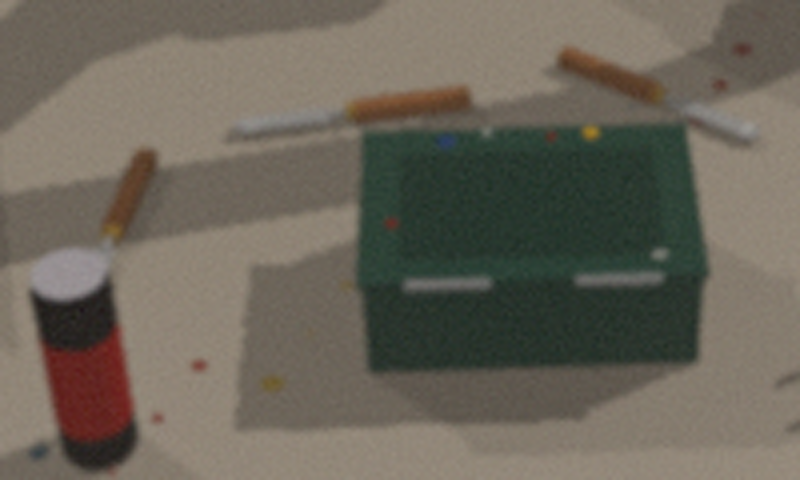

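The crop confirms the rightmost knife: handle from (433.8,244.8) to (439.5,215), tip at (445,189), pointing +x. Next I'll measure the box and the knife.

```bash
python3 - <<'E'
from h import *
T=env.camera_model('top');S=env.camera_model('scene')
im=cv2.imread('pics/top0.png')
hsv=cv2.cvtColor(cv2.GaussianBlur(im,(3,3),0),cv2.COLOR_BGR2HSV)
# box lid
g=cv2.inRange(hsv,(65,70,20),(95,255,160)); g[:, :280]=0; g[:,420:]=0; g[:130]=0; g[230:]=0
c=max(cv2.findContours(g,0,2)[0],key=cv2.contourArea); print(cv2.contourArea(c))
r=cv2.approxPolyDP(cv2.convexHull(c),6,True)[:,0]; print(r.tolist())
q=cv2.boxPoints(cv2.minAreaRect(c)); print(q.tolist())
P=np.array([plane(T,p,.088)[:2] for p in c[:,0].astype(float)]).astype(np.float32)
rr=cv2.minAreaRect(P); print('lid',rr); print(cv2.boxPoints(rr).round(4).tolist())
# knives: wood
w=cv2.inRange(hsv,(5,110,40),(22,255,220))[225-45:290]
w=cv2.inRange(hsv,(4,100,40),(20,255,220)); w[:175]=0;w[300:]=0;w[:,:270]=0;w[:,480:]=0
for c in cv2.findContours(w,0,2)[0]:
    if cv2.contourArea(c)>60:
        P=np.array([plane(T,p,.012)[:2] for p in c[:,0].astype(float)]).astype(np.float32)
        print(cv2.contourArea(c),cv2.boundingRect(c),cv2.minAreaRect(P),cv2.fitLine(P,2,0,.01,.01).ravel().round(3))
# tip and tail
for p in [(290+605/4.2,140+440/4.2),(290+628/4.2,140+316/4.2),(290+653/4.2,140+200/4.2)]: print(p,plane(T,p,.008).round(4))
E
```

```text
3872.5
[[309, 152], [384, 158], [381, 209], [304, 202]]
[[303.52374267578125, 203.357666015625], [308.2508544921875, 150.1778564453125], [385.639404296875, 157.05682373046875], [380.91229248046875, 210.23663330078125]]
lid ((0.6025917530059814, -0.04458567500114441), (0.23931773006916046, 0.17019644379615784), 82.93500518798828)
[[0.5034000277519226, -0.15289999544620514], [0.6722999811172485, -0.1738000065088272], [0.7017999887466431, 0.06369999796152115], [0.5328999757766724, 0.08460000157356262]]
137.5 (351, 254, 32, 8) ((0.3626084625720978, -0.1089598760008812), (0.017489507794380188, 0.10073810815811157), 2.4724690914154053) [ 0.037 -0.999  0.364 -0.119]
145.0 (299, 252, 26, 24) ((0.3499145805835724, 0.06745892763137817), (0.10373066365718842, 0.016832493245601654), 45.82075500488281) [0.686 0.728 0.358 0.076]
142.5 (431, 215, 11, 31) ((0.4447683095932007, -0.3408391773700714), (0.01864652708172798, 0.10230546444654465), 73.6241226196289) [ 0.962 -0.272  0.44  -0.339]
(434.04761904761904, 244.76190476190476) [ 0.3966 -0.3308  0.008 ]
(439.5238095238095, 215.23809523809524) [ 0.4922 -0.3566  0.008 ]
(445.4761904761905, 187.61904761904762) [ 0.5841 -0.3846  0.008 ]
```

```bash
cat > go.py <<'E'
# usage: go.py x y z [yaw_of_-x_tool deg] [steplen]  -> rows in tool axes
import sys; from h import *
def rep(tx=None,yaw=None,step=.036):
    s=env.get_state(); r=R.from_quat(s['tool_rot']); M=r.as_matrix()
    cur=np.degrees(np.arctan2(-M[1,0],-M[0,0]))
    tip=s['eef_pos']
    print('t',round(s['clock'],2),'tcp',tip.round(4),'yaw',round(cur,2),'tilt',M[:2,2].round(4),'F',s['force'].round(2),'Tq',s['wrist_torque'].round(2),'w',round(s['gripper_width'],4))
    if tx is not None:
        d=np.array(tx)-tip; dl=M.T@d; n=int(np.ceil(np.linalg.norm(d)/step))
        print('delta tool',dl.round(4),'n',n,'row',(dl/max(n,1)).round(4))
    if yaw is not None: print('turn',round(cur-yaw,2))
if __name__=='__main__':
    a=[float(v) for v in sys.argv[1:]]
    rep(a[:3] if len(a)>=3 else None,a[3] if len(a)>3 else None,a[4] if len(a)>4 else .036)
E
python3 go.py .43 .33 .24 -16
```

```text
t 0.15 tcp [0.1586 0.6297 0.1952] yaw -14.14 tilt [-0.0005 -0.0015] F [ 1.03 -0.17 -0.42] Tq [-0.03  0.02  0.05] w 0.092
delta tool [-0.3363 -0.2245 -0.0445] n 12 row [-0.028  -0.0187 -0.0037]
turn 1.86
```

jog_arm --pt "-0.0306 -0.0204 -0.004 0" --pt "-0.0306 -0.0204 -0.004 0" --pt "-0.0306 -0.0204 -0.004 0" --pt "-0.0306 -0.0204 -0.004 0" --pt "-0.0306 -0.0204 -0.004 0" --pt "-0.0306 -0.0204 -0.004 0" --pt "-0.0306 -0.0204 -0.004 0" --pt "-0.0306 -0.0204 -0.004 0" --pt "-0.0306 -0.0204 -0.004 0" --pt "-0.0306 -0.0204 -0.004 0" --pt "-0.0306 -0.0204 -0.004 0" --jaw 60

```text
clock: 1.07
eef_pos: [0.4311, 0.3288, 0.2401]
tool_rot: [0.123, 0.992, -0.0, -0.0]
force: [0.9, 0.5, -0.9]
gripper_width: 0.0549
```

```bash
python3 go.py .48 -.352 .2 -16
```

```text
t 1.07 tcp [0.4311 0.3288 0.2401] yaw -14.13 tilt [-0.0001 -0.0001] F [ 0.88  0.5  -0.93] Tq [ 0.02 -0.03  0.05] w 0.0549
delta tool [-0.2137 -0.6482  0.0402] n 19 row [-0.0112 -0.0341  0.0021]
turn 1.87
```

jog_arm --pt "-0.0112 -0.0341 0 0" --pt "-0.0112 -0.0341 0 0" --pt "-0.0112 -0.0341 0 0" --pt "-0.0112 -0.0341 0 0" --pt "-0.0112 -0.0341 0 0" --pt "-0.0112 -0.0341 0 0" --pt "-0.0112 -0.0341 0 0" --pt "-0.0112 -0.0341 0 0" --pt "-0.0112 -0.0341 0 0" --pt "-0.0112 -0.0341 0 0" --pt "-0.0112 -0.0341 0 0" --pt "-0.0112 -0.0341 0 0" --pt "-0.0112 -0.0341 0 0" --pt "-0.0112 -0.0341 0 0" --pt "-0.0112 -0.0341 0.01 0" --pt "-0.0112 -0.0341 0.01 0" --pt "-0.0112 -0.0341 0.01 0" --pt "-0.0112 -0.0341 0.01 0" --pt "-0.0112 -0.0341 0 1.9" --pt "0 0 0 0"

```text
clock: 2.73
eef_pos: [0.4757, -0.3582, 0.199]
tool_rot: [0.144, 0.99, -0.002, -0.001]
force: [0.4, -0.8, 0.6]
gripper_width: 0.055
```

```bash
python3 go.py .481 -.353 .0105 -16; python3 -c "
from h import *
shot('wrist','w1')"
```

```text
t 2.73 tcp [ 0.4757 -0.3582  0.199 ] yaw -16.61 tilt [-0.0023 -0.0046] F [ 0.41 -0.81  0.64] Tq [-0.1   0.04 -0.02] w 0.055
delta tool [-0.0038  0.0075  0.1884] n 6 row [-0.0006  0.0012  0.0314]
turn -0.61
```

View pics/w1_full.png

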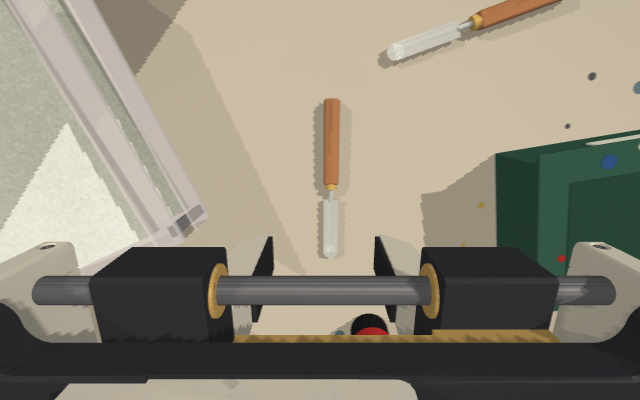

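Wrist view: the knife lies between the fingers, tail (331,98), ferrule (332,187), tip (330,258). The can is beyond the fingers at (370,325).

```bash
python3 - <<'E'
from h import *
m=env.camera_model('wrist')
a,b,c=[plane(m,p,.010) for p in [(331.5,98),(331.5,185),(330,259)]]
print(a.round(4),b.round(4),c.round(4)); d=c-a
print(np.degrees(np.arctan2(d[1],d[0])),np.linalg.norm(d)); u=d/np.linalg.norm(d)
print('grip',(c-u*.112).round(4),(a+u*.088).round(4))
E
python3 go.py
```

```text
[ 0.3972 -0.3217  0.01  ] [ 0.4954 -0.3499  0.01  ] [ 0.5915 -0.3797  0.01  ]
-16.6184744410421 0.2027889116034067
grip [ 0.4842 -0.3476  0.01  ] [ 0.4815 -0.3468  0.01  ]
t 2.78 tcp [ 0.4764 -0.3544  0.199 ] yaw -16.43 tilt [-0.0021 -0.0018] F [1.02 1.08 0.22] Tq [ 0.07  0.02 -0.04] w 0.0553
```

jog_arm --pt "-0.002 0.003 0.03 0" --pt "-0.002 0.003 0.03 0" --pt "0 0 0.03 0" --pt "0 0 0.03 0" --pt "0 0 0.03 0" --pt "0 0 0 0" --pt "0 0 0 0"

```text
clock: 3.37
eef_pos: [0.4829, -0.3429, 0.0488]
tool_rot: [0.139, 0.99, 0.001, -0.002]
force: [0.3, -0.1, 0.1]
gripper_width: 0.0551
```

```bash
python3 go.py .483 -.347 .0105 -16.5;  python3 -c "
from h import *
shot('wrist','w2')"
```

```text
t 3.37 tcp [ 0.4829 -0.3429  0.0488] yaw -15.96 tilt [-0.0034  0.0029] F [ 0.35 -0.09  0.13] Tq [ 0.01 -0.09 -0.03] w 0.0551
delta tool [-0.0014 -0.004   0.0383] n 2 row [-0.0007 -0.002   0.0191]
turn 0.54
```

View pics/w2_full.png

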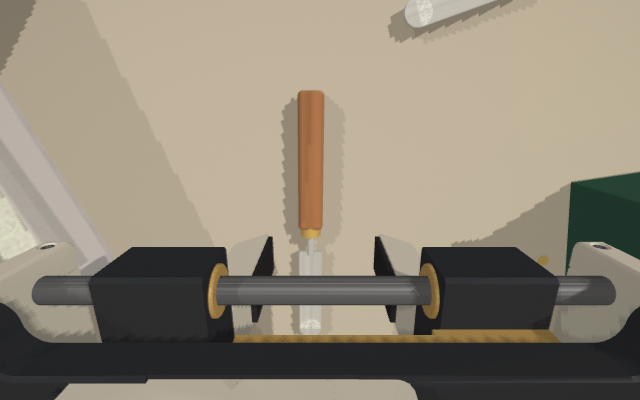

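```bash
python3 - <<'E'
from h import *
m=env.camera_model('wrist')
a,b=[plane(m,p,.014) for p in [(311.5,91),(311,229)]]
print(a.round(4),b.round(4)); d=b-a
print(np.degrees(np.arctan2(d[1],d[0])),np.linalg.norm(d)); u=d/np.linalg.norm(d)
print('grip',(a+u*.088).round(4))
s=env.get_state();M=R.from_quat(s['tool_rot']).as_matrix(); print('tool',M.T@(a-s['eef_pos']),M.T@(b-s['eef_pos']))
for p in [(s['eef_pos']+M@np.array([0,y,-.011])) for y in (-.0275,0,.0275)]: print(proj(m,p))
E
python3 go.py
```

```text
[ 0.3994 -0.3282  0.014 ] [ 0.4956 -0.3573  0.014 ]
-16.848155934387602 0.1005131627718655
grip [ 0.4837 -0.3537  0.014 ]
tool [ 0.08607898 -0.00789104  0.03667849] [-0.01442264 -0.00941392  0.0366497 ]
[[278.2011136  236.06965012]]
[[323.13299948 236.05370983]]
[[368.07798081 236.03781793]]
t 3.42 tcp [ 0.4844 -0.3443  0.0507] yaw -15.98 tilt [-0.0001  0.0006] F [0.78 0.3  0.39] Tq [-0.01 -0.   -0.01] w 0.0548
```

jog_arm --pt "-0.0015 -0.009 0 0.5" --pt "0 0 0.02 0" --pt "0 0 0.015 0" --pt "0 0 0.005 0" --pt "0 0 0 0" --pt "0 0 0 0"

```text
clock: 3.92
eef_pos: [0.4837, -0.3551, 0.0115]
tool_rot: [0.144, 0.99, -0.0, 0.001]
force: [-0.5, -0.2, -0.0]
gripper_width: 0.0553
```

jog_arm --pt "0 0 0 0" --pt "0 0 0 0" --pt "0 0 0 0" --pt "0 0 0 0" --pt "0 0 0 0" --pt "0 0 0 0" --jaw 0 --force 60

```text
clock: 4.42
eef_pos: [0.483, -0.3542, 0.0102]
tool_rot: [0.144, 0.99, -0.0, 0.0]
force: [0.5, -0.1, -0.2]
gripper_width: 0.0197
```

```bash
python3 go.py
```

```text
t 4.42 tcp [ 0.483  -0.3542  0.0102] yaw -16.53 tilt [ 0.0001 -0.0001] F [ 0.49 -0.1  -0.18] Tq [0.03 0.   0.02] w 0.0197
```

jog_arm --pt "0 0 -0.02 0" --pt "0 0 -0.03 0" --pt "0.01 0 -0.03 -6" --pt "0.02 0 -0.03 -6" --pt "0 0 0 -6" --pt "0 0 0 -6" --pt "0 0 0 -6" --pt "0 0 0 -6.5" --pt "0 0 0 0" --pt "0 0 0 0"

```text
clock: 5.25
eef_pos: [0.4535, -0.3477, 0.12]
tool_rot: [-0.172, 0.985, 0.0, 0.0]
force: [0.1, 1.2, -0.7]
gripper_width: 0.0005
```

```bash
python3 go.py .392 -.12 .077 20;  python3 -c "
from h import *
shot('wrist','w3');shot('scene','s3',(170,150,370,300),4)"
```

```text
t 5.25 tcp [ 0.4535 -0.3477  0.12  ] yaw 19.75 tilt [0.0001 0.0003] F [ 0.15  1.19 -0.73] Tq [ 0.01 -0.    0.03] w 0.0005
delta tool [-0.0191  0.2351  0.0431] n 7 row [-0.0027  0.0336  0.0062]
turn -0.25
```

View pics/w3_full.png

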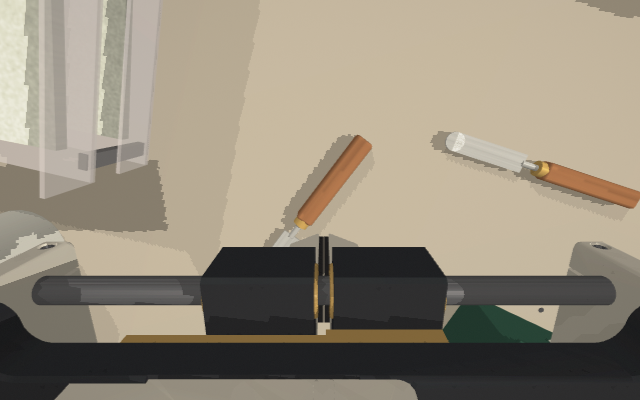

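View pics/s3.png

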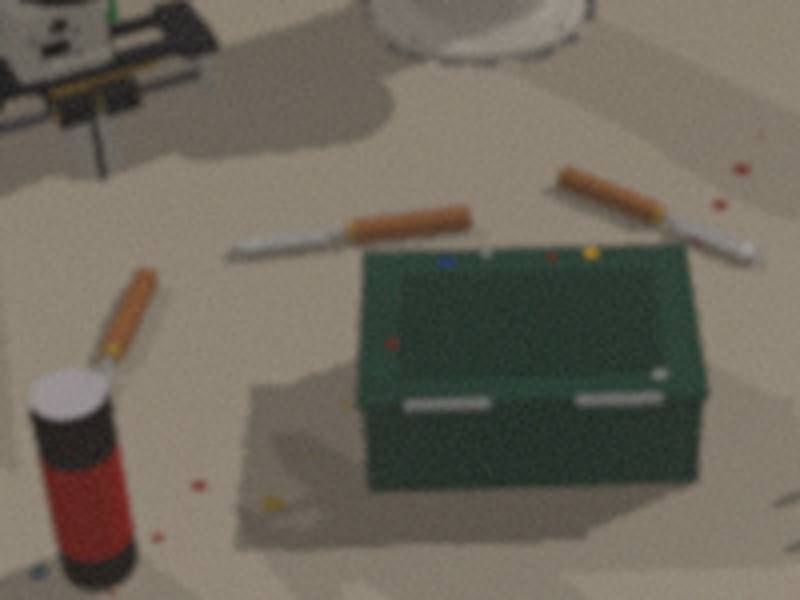

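The jaws had not finished closing, so the knife is still on the table, wood at (300..365,137..225). I'll go back and measure again.

jog_arm --pt "0 0 0 6" --pt "0 0 0 6" --pt "0 0 0 6" --pt "0 0 0 6" --pt "0 0 0 6" --pt "-0.02 0 0.02 6.5" --pt "-0.01 0 0.03 0" --pt "0 0 0.02 0" --pt "0 0 0 0" --pt "0 0 0 0" --jaw 60

```text
clock: 6.18
eef_pos: [0.4817, -0.3532, 0.0488]
tool_rot: [0.144, 0.99, 0.001, -0.002]
force: [0.5, 0.3, 0.7]
gripper_width: 0.0546
```

```bash
python3 -c "
from h import *
shot('wrist','w4')"; python3 go.py .483 -.354 .0105 -16.5 
```

```text
t 6.23 tcp [ 0.4826 -0.3541  0.0502] yaw -16.61 tilt [-0.0008  0.    ] F [-0.01 -0.31  0.2 ] Tq [ 0.02 -0.   -0.04] w 0.0552
delta tool [-0.0004  0.0002  0.0397] n 2 row [-0.0002  0.0001  0.0199]
turn -0.11
```

View pics/w4_full.png

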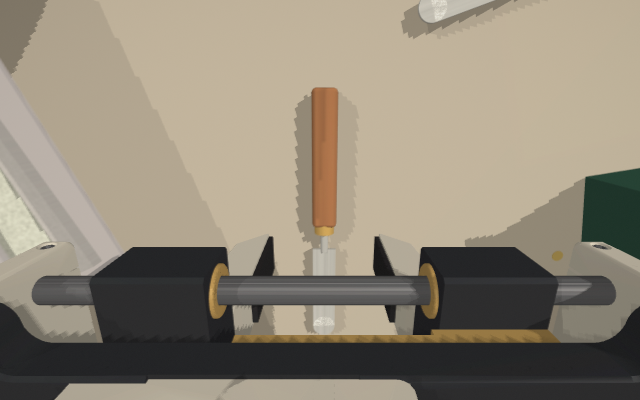

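jog_arm --pt "0 0 0.02 0" --pt "0 0 0.015 0" --pt "0 0 0.0045 0" --pt "0 0 0 0" --pt "0 0 0 0"

```text
clock: 6.65
eef_pos: [0.4835, -0.3547, 0.0119]
tool_rot: [0.144, 0.99, -0.0, 0.001]
force: [0.4, 0.7, -0.2]
gripper_width: 0.0555
```

jog_arm --pt "0 0 0 0" --pt "0 0 0 0" --pt "0 0 0 0" --pt "0 0 0 0" --pt "0 0 0 0" --pt "0 0 0 0" --pt "0 0 0 0" --pt "0 0 0 0" --pt "0 0 0 0" --pt "0 0 0 0" --pt "0 0 0 0" --pt "0 0 0 0" --jaw 0 --force 60

```text
clock: 7.65
eef_pos: [0.4829, -0.3539, 0.0104]
tool_rot: [0.144, 0.99, 0.0, -0.0]
force: [-0.6, 0.5, 0.1]
gripper_width: 0.0003
```

Width is 0, so the jaws closed on nothing. I'll look.

```bash
python3 -c "
from h import *
shot('wrist','w5');shot('scene','s5',(150,150,310,270),5)"; python3 go.py
```

```text
t 7.75 tcp [ 0.4829 -0.354   0.0105] yaw -16.54 tilt [-0.0001  0.    ] F [ 0.22 -0.08 -0.16] Tq [ 0.04 -0.    0.  ] w 0.0007
```

View pics/w5_full.png

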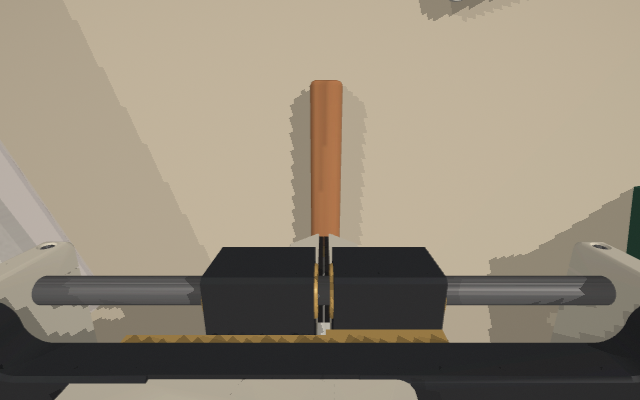

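View pics/s5.png

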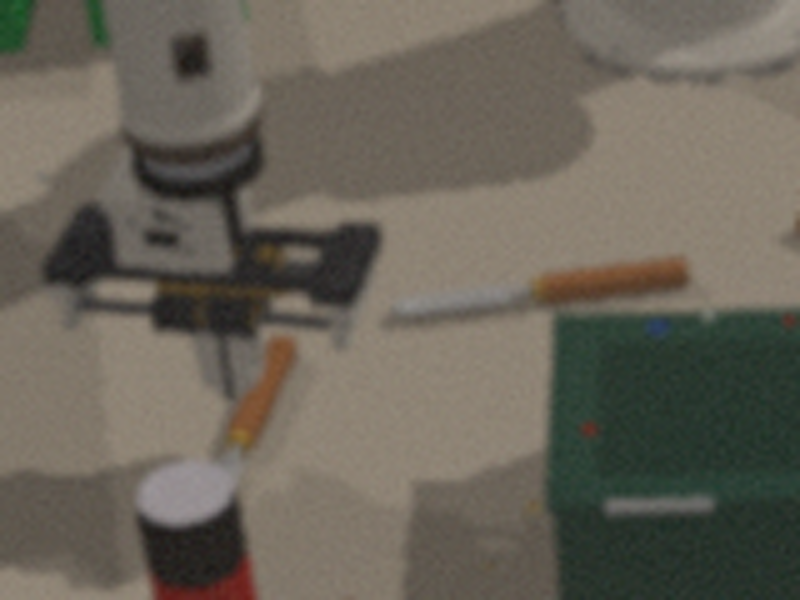

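```bash
python3 - <<'E'
from h import *
s=env.get_state();M=R.from_quat(s['tool_rot']).as_matrix();p=s['eef_pos']
for n in('scene','top','wrist'):
    m=env.camera_model(n)
    print(n,'tip',proj(m,p+M@[0,0,.008]).round(1),'grasp',proj(m,p+M@[0,0,-.011]).round(1), 'eye',np.array(m['eye']).round(3))
S=env.camera_model('scene')
# knife in scene: handle tail crop(285,340)/5+150 , front (240,437)
for q in [(285,340),(240,437)]:
    print(plane(S,(150+q[0]/5,150+q[1]/5),.01).round(4))
m,im=shot('top','t5',(400,160,480,260),6)
E
```

```text
scene tip [[198.4 237.4]] grasp [[197.6 232.7]] eye [ 1.758 -0.221  1.038]
top tip [[438.5 218.3]] grasp [[440.2 217.6]] eye [0.352 0.018 1.193]
wrist tip [[323.1 224.9]] grasp [[323.1 236.1]] eye [ 0.41  -0.332  0.201]
[ 0.3967 -0.3253  0.01  ]
[ 0.4918 -0.3542  0.01  ]
```

View pics/t5.png

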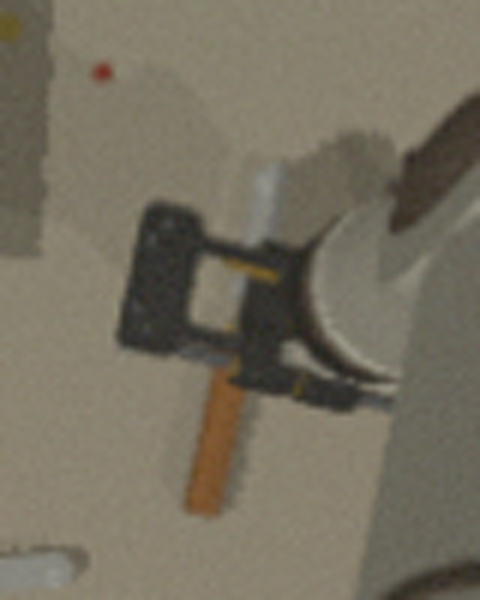

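```bash
python3 - <<'E'
from h import *
print(env.tips_ahead,[a for a in dir(env) if not a.startswith('_')])
im=cv2.imread('pics/s5_full.png'); cv2.imwrite('pics/s5b.png',cv2.resize(im[195:260,165:245],None,fx=9,fy=9,interpolation=cv2.INTER_CUBIC))
im=cv2.imread('pics/w5_full.png'); cv2.imwrite('pics/w5b.png',cv2.resize(im[200:350,250:400],None,fx=4,fy=4,interpolation=cv2.INTER_CUBIC))
E
```

```text
0.008 ['PlanningError', 'camera_model', 'finish_job', 'get_state', 'read_camera', 'tips_ahead']
```

View pics/s5b.png

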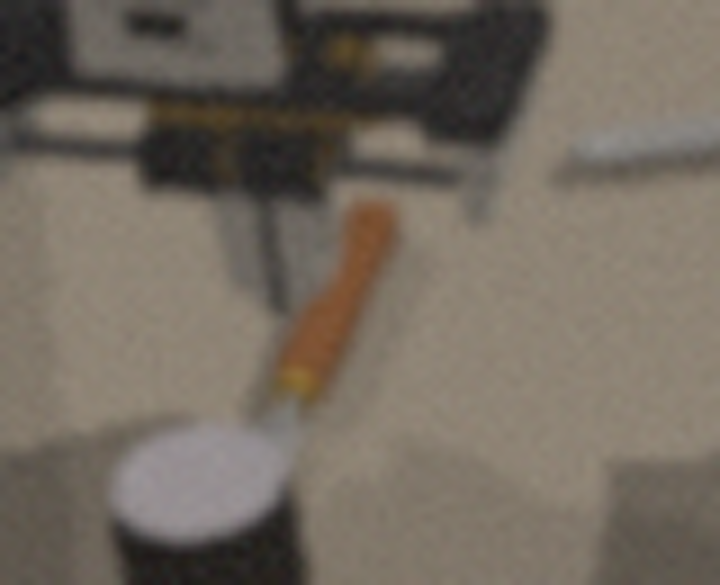

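View pics/w5b.png

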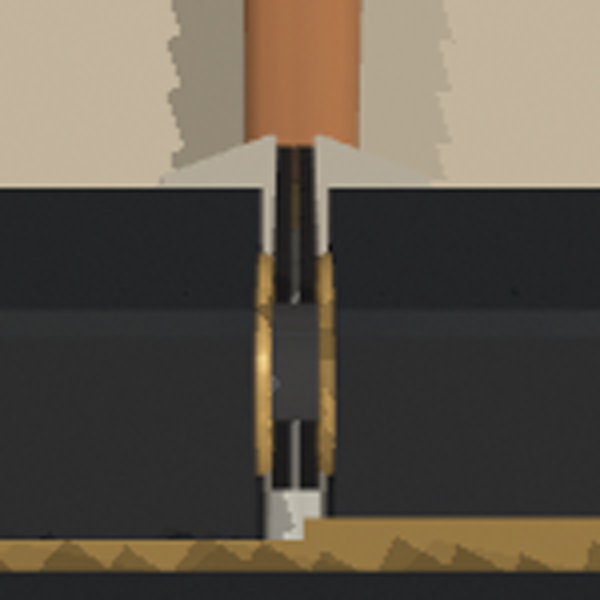

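```bash
python3 - <<'E'
from h import *
s=env.get_state();M=R.from_quat(s['tool_rot']).as_matrix();p=s['eef_pos']
S=env.camera_model('scene');W=env.camera_model('wrist')
X,e=tri(S,(196.7,229.4),W,(323.1,235));print(X,e,'tool frame',M.T@(X-p))
print(W['eye'],M.T@(np.array(W['eye'])-p))
# check scene calib: knife handle front/tail in scene z=.01 vs wrist
S5=[plane(S,(165+c[0]/9,195+c[1]/9),.012) for c in [(372,205),(298,375)]];print(S5)
print([plane(W,q,.012) for q in [(327,80),(325,236)]])
# scan tool points
for x in (-.01,0,.01,.02):
  for z in (-.03,-.02,-.01,0,.008):
    P=p+M@[x,0,z]; print(x,z,proj(S,P).round(1)[0],proj(W,P).round(1)[0])
E
```

```text
[ 0.47834795 -0.35405968  0.03127943] 0.0029267163635101775 tool frame [ 0.00435867 -0.00136067 -0.02078791]
[ 0.40972791 -0.33189382  0.20104548] [ 0.07645807  0.00035857 -0.19055031]
[array([ 0.39783983, -0.32727017,  0.012     ]), array([ 0.49071425, -0.35361734,  0.012     ])]
[array([ 0.39698875, -0.32611979,  0.012     ]), array([ 0.48706245, -0.35396067,  0.012     ])]
-0.01 -0.03 [195.9 230. ] [323.  265.9]
-0.01 -0.02 [196.3 232.5] [323.1 257.7]
-0.01 -0.01 [196.7 235. ] [323.1 250.3]
-0.01 0 [197.1 237.5] [323.1 243.6]
-0.01 0.008 [197.5 239.5] [323.1 238.7]
0 -0.03 [196.8 228. ] [323.  249.6]
0 -0.02 [197.2 230.5] [323.1 242.2]
0 -0.01 [197.6 233. ] [323.1 235.5]
0 0 [198.1 235.5] [323.1 229.4]
0 0.008 [198.4 237.4] [323.1 224.9]
0.01 -0.03 [197.7 226. ] [323.  232.9]
0.01 -0.02 [198.2 228.5] [323.  226.2]
0.01 -0.01 [198.6 231. ] [323.1 220.2]
0.01 0 [199.  233.4] [323.1 214.7]
0.01 0.008 [199.3 235.4] [323.1 210.7]
0.02 -0.03 [198.7 224. ] [323.  215.5]
0.02 -0.02 [199.1 226.5] [323.  209.7]
0.02 -0.01 [199.5 229. ] [323.1 204.4]
0.02 0 [199.9 231.4] [323.1 199.7]
0.02 0.008 [200.2 233.4] [323.1 196.2]
```

```bash
python3 - <<'E'
from h import *
im=cv2.imread('pics/w4_full.png'); cv2.imwrite('pics/w4b.png',cv2.resize(im[220:350,200:440],None,fx=3.3,fy=3.3,interpolation=cv2.INTER_CUBIC))
s=env.get_state();M=R.from_quat(s['tool_rot']).as_matrix();p=s['eef_pos'];m=env.camera_model('wrist')
for px in [(273,237),(273,265),(252,322),(250,285),(376,237),(375,265)]:
    e,d=ray(m,px); e=M.T@(e-p); d=M.T@d; y=-.0276 if px[0]<323 else .0276
    print(px,(e+d*(y-e[1])/d[1]).round(4))
E
```

```text
(273, 237) [ 0.0071 -0.0276 -0.0288]
(273, 265) [-0.0077 -0.0276 -0.0332]
(252, 322) [-0.0044 -0.0276 -0.0857]
(250, 285) [ 0.0113 -0.0276 -0.0845]
(376, 237) [ 0.0109  0.0276 -0.0379]
(375, 265) [-0.0046  0.0276 -0.0391]
```

View pics/w4b.png

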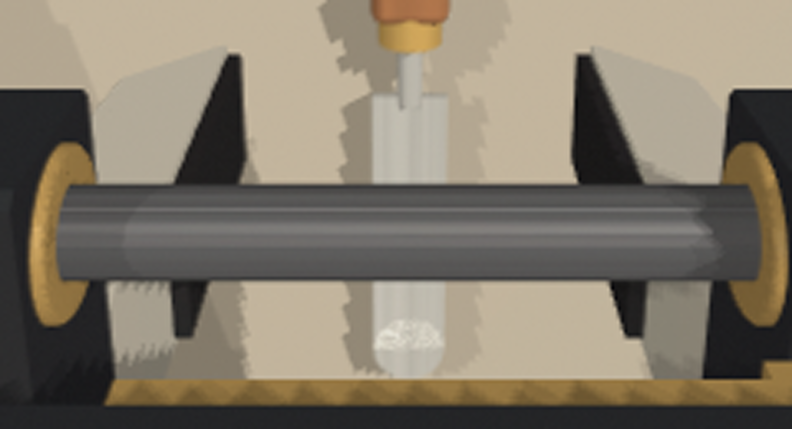

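Scene and wrist views agree that the real fingertips sit about 30 mm behind where the stated tool frame puts them. They closed above the knife, so I'll open and feel for the table in small steps.

jog_arm --pt "0 0 -0.005 0" --pt "0 0 0 0" --pt "0 0 0 0" --pt "0 0 0 0" --pt "0 0 0 0" --pt "0 0 0 0" --pt "0 0 0 0" --pt "0 0 0 0" --pt "0 0 0 0" --pt "0 0 0.015 0" --pt "0 0 0.005 0" --pt "0 0 0 0" --jaw 55

```text
clock: 8.8
eef_pos: [0.4816, -0.353, -0.006]
tool_rot: [0.144, 0.99, 0.001, -0.001]
force: [-0.4, -0.3, -0.8]
gripper_width: 0.0506
```

jog_arm --pt "0 0 0.004 0" --pt "0 0 0 0"

```text
clock: 8.97
eef_pos: [0.4827, -0.3539, -0.0089]
tool_rot: [0.144, 0.99, 0.0, -0.0]
force: [-0.0, 0.4, 0.3]
gripper_width: 0.0505
```

jog_arm --pt "0 0 0.003 0" --pt "0 0 0 0"

```text
clock: 9.13
eef_pos: [0.4829, -0.3539, -0.0117]
tool_rot: [0.144, 0.99, 0.0, -0.0]
force: [-1.2, 0.8, -0.3]
gripper_width: 0.0504
```

jog_arm --pt "0 0 0.004 0" --pt "0 0 0 0"

```text
clock: 9.3
eef_pos: [0.4827, -0.3538, -0.0159]
tool_rot: [0.144, 0.99, 0.0, -0.0]
force: [-0.1, 0.1, -0.5]
gripper_width: 0.0504
```

jog_arm --pt "0 0 0.003 0" --pt "0 0 0 0"

```text
clock: 9.47
eef_pos: [0.4826, -0.3538, -0.019]
tool_rot: [0.144, 0.99, 0.0, -0.0]
force: [-0.0, 0.1, -0.1]
gripper_width: 0.0503
```

```bash
python3 -c "
from h import *
shot('scene','s6',(165,195,245,260),9)
s=env.get_state();M=R.from_quat(s['tool_rot']).as_matrix()
for z in (-.03,-.025,-.02): print(z,proj(env.camera_model('scene'),[s['eef_pos']+M@[0,y,z] for y in (-.025,.025)]).round(1))
"; python3 go.py
```

```text
-0.03 [[190.4 234.6]
 [205.8 235.9]]
-0.025 [[190.6 235.8]
 [206.  237.1]]
-0.02 [[190.8 237.1]
 [206.2 238.3]]
t 9.52 tcp [ 0.4827 -0.3538 -0.0188] yaw -16.54 tilt [-0.0005  0.0004] F [ 1.12 -0.01 -0.18] Tq [0.01 0.   0.01] w 0.0504
```

View pics/s6.png

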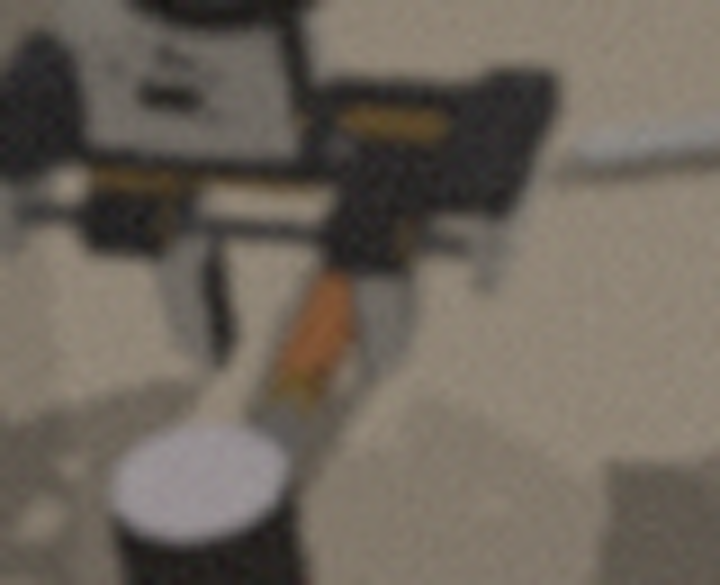

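Scene crop: fingertips at (189,235.6) and (205.6,237) straddle the handle. That puts the true tips about 25 mm behind the reported TCP, with z ≈ 6 mm. I'll go down a little more and close.

jog_arm --pt "0 0 0.002 0" --pt "0 0 0 0"

```text
clock: 9.68
eef_pos: [0.4828, -0.3539, -0.0208]
tool_rot: [0.144, 0.99, 0.0, -0.0]
force: [-0.4, -0.4, -0.9]
gripper_width: 0.0506
```

jog_arm --pt "0 0 0.002 0" --pt "0 0 0 0"

```text
clock: 9.85
eef_pos: [0.4828, -0.3539, -0.0228]
tool_rot: [0.144, 0.99, 0.0, -0.0]
force: [0.2, 0.3, 0.5]
gripper_width: 0.0507
```

jog_arm --pt "0 0 0 0" --pt "0 0 0 0" --pt "0 0 0 0" --pt "0 0 0 0" --pt "0 0 0 0" --pt "0 0 0 0" --pt "0 0 0 0" --pt "0 0 0 0" --pt "0 0 0 0" --pt "0 0 0 0" --jaw 0 --force 60

```text
clock: 10.68
eef_pos: [0.483, -0.354, -0.0224]
tool_rot: [0.144, 0.99, 0.0, 0.0]
force: [-0.2, 0.8, 0.4]
gripper_width: 0.0169
```

jog_arm --pt "0 0 -0.015 0" --pt "0 0 -0.02 0" --pt "0 0 -0.02 -3" --pt "0.01 0 -0.02 -6" --pt "0.02 0 -0.01 -6" --pt "0 0 0 -6" --pt "0 0 0 -6" --pt "0 0 0 -6" --pt "0 0 0 -3.5" --pt "0 0 0 0" --pt "0 0 0 0"

```text
clock: 11.6
eef_pos: [0.4532, -0.3491, 0.0624]
tool_rot: [-0.172, 0.985, 0.0, 0.0]
force: [-1.2, 0.4, -0.8]
gripper_width: 0.017
```

```bash
python3 go.py .392 -.12 .043 20;  python3 -c "
from h import *
shot('wrist','w7');shot('scene','s7',(170,150,370,300),4)"
```

```text
t 11.6 tcp [ 0.4532 -0.3491  0.0624] yaw 19.82 tilt [0.     0.0004] F [-1.19  0.41 -0.79] Tq [ 0.02  0.06 -0.04] w 0.017
delta tool [-0.0201  0.2363  0.0195] n 7 row [-0.0029  0.0338  0.0028]
turn -0.18
```

View pics/w7_full.png

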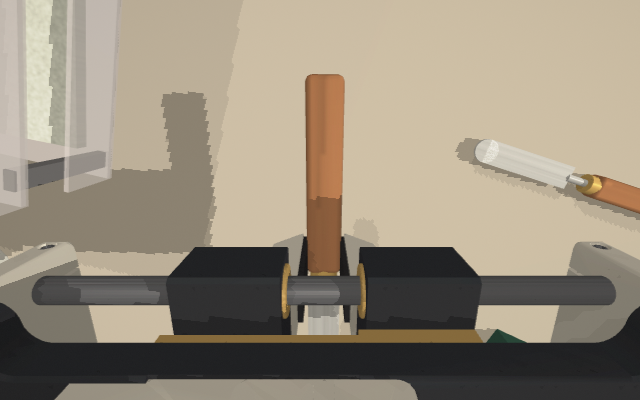

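View pics/s7.png

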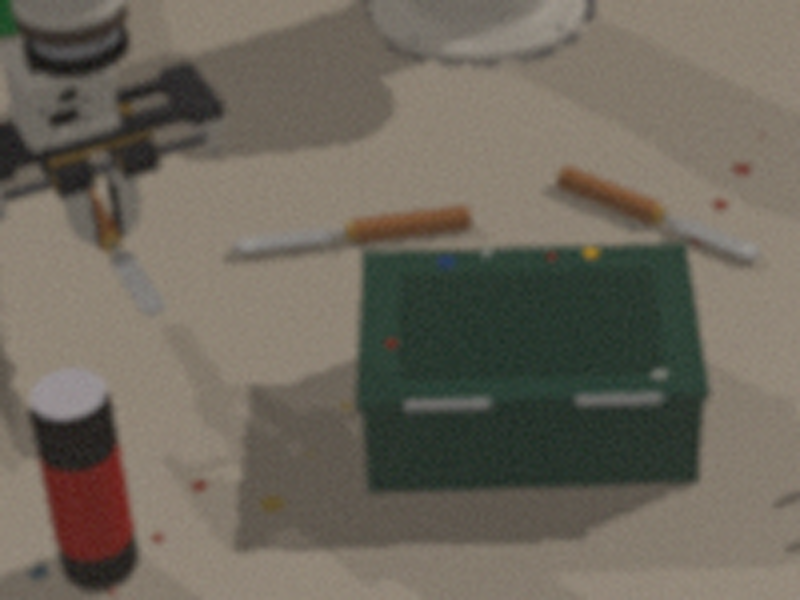

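jog_arm --pt "0.033 0 0 0" --pt "0.033 0 0 0" --pt "0 0.033 0.005 0" --pt "0 0.033 0.005 0" --pt "0 0.033 0.005 0" --pt "0 0.033 0.005 0" --pt "0 0 0 0" --pt "0 0 0 0"

```text
clock: 12.37
eef_pos: [0.3453, -0.2457, 0.0422]
tool_rot: [-0.174, 0.985, 0.001, -0.001]
force: [-0.0, -0.5, -0.3]
gripper_width: 0.017
```

```bash
python3 - <<'E'
from h import *
S=env.camera_model('scene')
import math
a=math.radians(19.82)
for z in (.08,.0928,.1):
  print(z,proj(S,[.4532+.113*math.cos(a),-.3491+.113*math.sin(a),z]))
E
python3 go.py .392 -.12 .043 20
```

```text
0.08 [[209.82181011 232.17977942]]
0.0928 [[209.32013515 228.78927791]]
0.1 [[209.03604965 226.8666708 ]]
t 12.37 tcp [ 0.3453 -0.2457  0.0422] yaw 20.04 tilt [-0.0015  0.001 ] F [-0.03 -0.47 -0.33] Tq [ 0.02 -0.07  0.02] w 0.017
delta tool [-0.087   0.1021 -0.0007] n 4 row [-0.0217  0.0255 -0.0002]
turn 0.04
```

jog_arm --pt "-0.02 0.026 0 0" --pt "-0.022 0.026 0 0" --pt "-0.022 0.025 0 0" --pt "-0.022 0.025 0 0" --pt "0 0 0 0" --pt "0 0 0 0"

```text
clock: 12.87
eef_pos: [0.3947, -0.1213, 0.043]
tool_rot: [-0.175, 0.985, -0.0, 0.001]
force: [-0.6, -0.6, 0.2]
gripper_width: 0.017
```

```bash
python3 go.py .415 -.113 .045 20;  python3 -c "
from h import *
shot('wrist','w8');shot('scene','s8',(210,170,350,270),5.5);shot('top','t8',(290,140,430,250),5.5)"
```

```text
t 12.87 tcp [ 0.3947 -0.1213  0.043 ] yaw 20.17 tilt [ 0.0022 -0.0002] F [-0.63 -0.62  0.25] Tq [-0.03  0.03 -0.01] w 0.017
delta tool [-0.0219  0.0008 -0.002 ] n 1 row [-0.0219  0.0008 -0.002 ]
turn 0.17
```

View pics/s8.png

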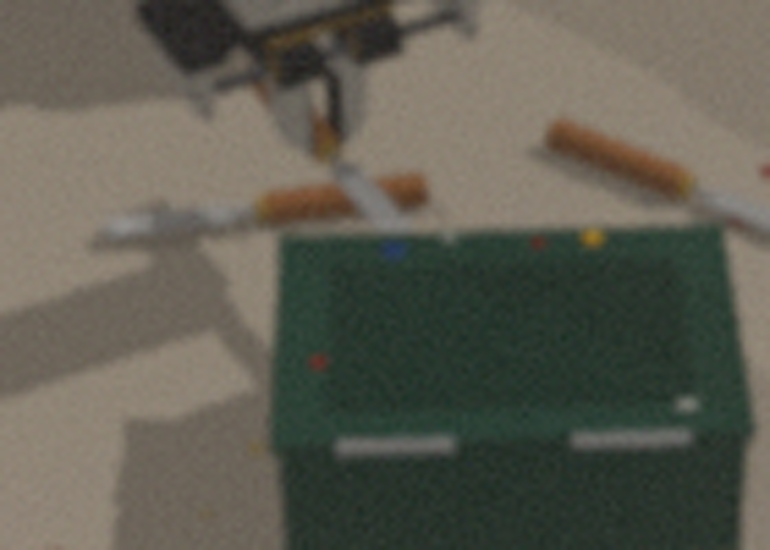

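View pics/t8.png

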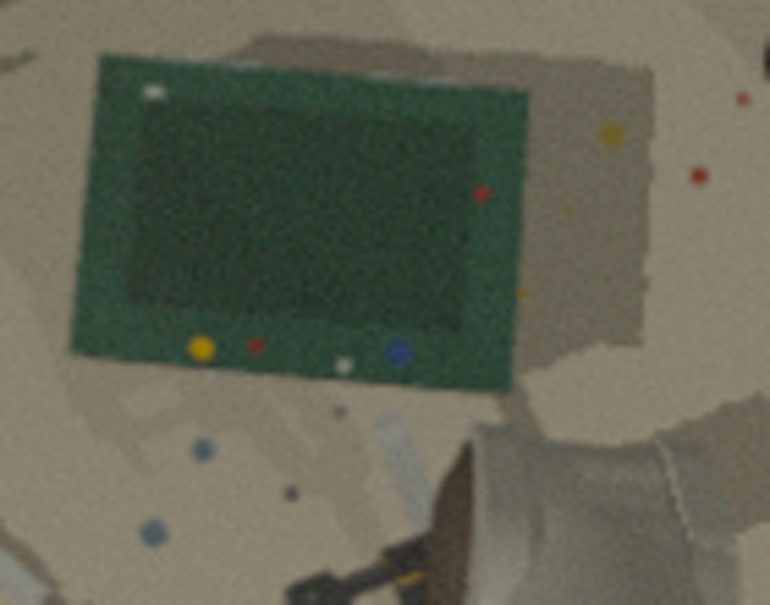

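View pics/w8_full.png

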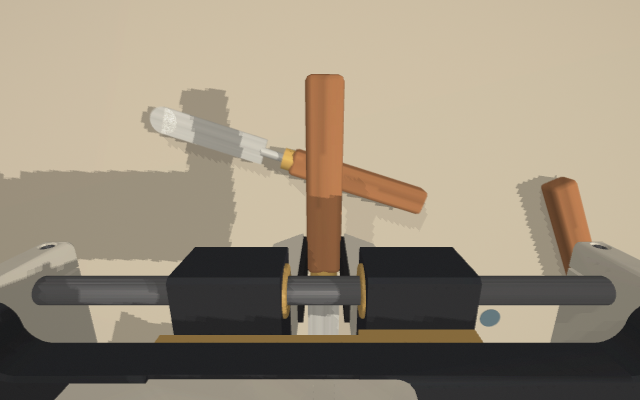

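```bash
python3 - <<'E'
from h import *
T=env.camera_model('top')
f=lambda x,y,z: plane(T,(290+(x+.5)/5.5-.5,140+(y+.5)/5.5-.5),z)
tip=f(387,413,.073); A=f(72,354,.09);B=f(511,391,.09);C=f(527,92,.09);D=f(100,56,.09)
by=(A-B)[:2]; print('width',np.linalg.norm(by),np.linalg.norm((C-B)[:2])); by/=np.linalg.norm(by); bx=np.array([by[1],-by[0]])
print('yaw',np.degrees(np.arctan2(bx[1],bx[0])), np.degrees(np.arctan2(*(C-B)[1::-1])))
F=(A+B)[:2]/2; print('front mid',F.round(4),'back mid',((C+D)/2).round(4)); d=(tip[:2]-F); print('tip',tip.round(4),'box rel edge x,y',d@bx,d@by)
E
python3 go.py
```

```text
width 0.2448880019288245 0.1728134940961369
yaw -6.656175764173628 -6.424519722097068
front mid [ 0.5164 -0.0347] back mid [ 0.6884 -0.0541  0.09  ]
tip [ 0.4942 -0.0885  0.073 ] box rel edge x,y -0.015756620290323105 -0.055990551858598296
t 13.02 tcp [ 0.3925 -0.1237  0.0426] yaw 19.83 tilt [ 0.0002 -0.0006] F [ 0.73  0.27 -0.17] Tq [0.07 0.02 0.05] w 0.0172
```

jog_arm --pt "-0.008 0 0 0" --pt "-0.008 0 0 0" --pt "-0.005 0 0 0" --pt "-0.004 0 0 0" --pt "0 0 0 0" --pt "0 0 0 0"

```text
clock: 13.52
eef_pos: [0.4159, -0.1136, 0.0424]
tool_rot: [-0.173, 0.985, 0.0, -0.0]
force: [-0.5, 0.4, 0.2]
gripper_width: 0.0169
```

```bash
python3 go.py;  python3 -c "
from h import *
shot('scene','s9',(210,170,350,270),5.5);shot('top','t9',(290,140,430,250),5.5)"
```

```text
t 13.52 tcp [ 0.4159 -0.1136  0.0424] yaw 19.98 tilt [-0.0002  0.0001] F [-0.47  0.44  0.21] Tq [ 0.07  0.07 -0.  ] w 0.0169
```

View pics/s9.png

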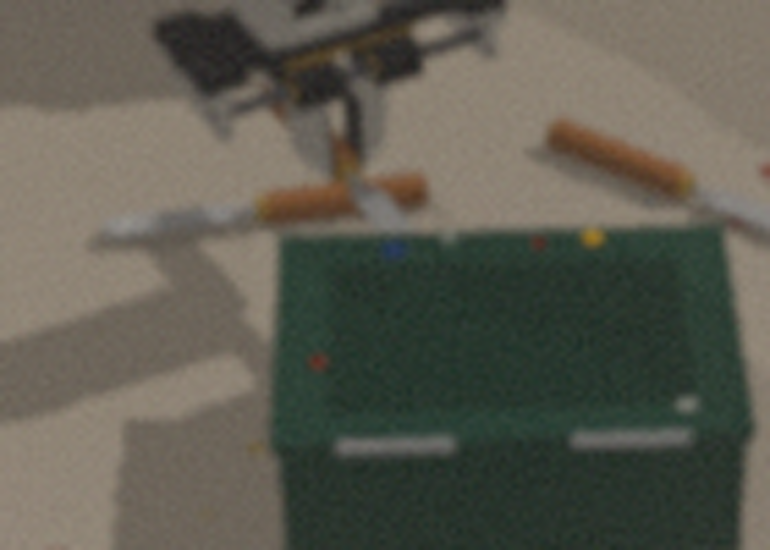

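View pics/t9.png

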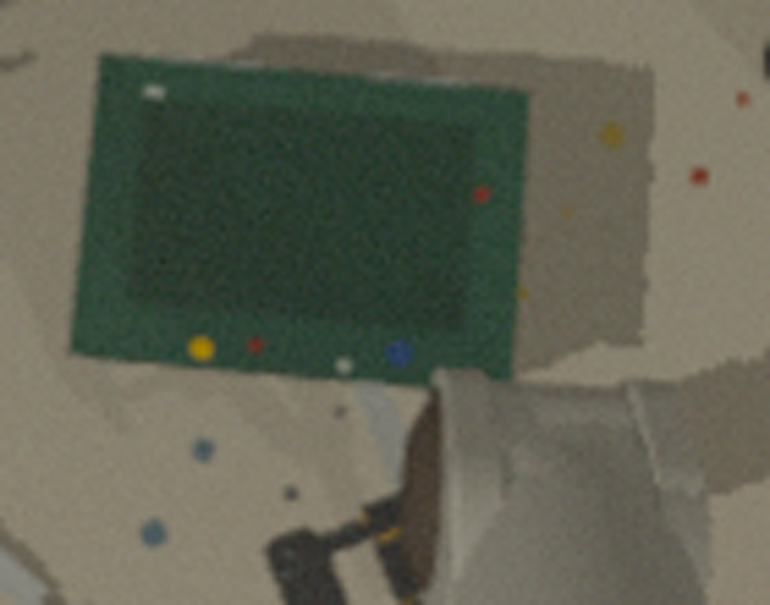

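The blade tip is under the lid edge at top-crop (375,383), with no contact force. Next I'll lift gently.

jog_arm --pt "0 0 -0.005 0" --pt "0 0 -0.005 0" --pt "0 0 -0.004 0" --pt "0 0 -0.004 0" --pt "0 0 -0.004 0" --pt "0 0 0 0"

```text
clock: 14.12
eef_pos: [0.4159, -0.1138, 0.0653]
tool_rot: [-0.173, 0.985, -0.0, 0.0]
force: [0.9, 0.6, -2.5]
gripper_width: 0.0173
```

```bash
python3 go.py;  python3 -c "
from h import *
shot('scene','s10',(210,150,350,250),5.5)"
```

```text
t 14.12 tcp [ 0.4159 -0.1138  0.0653] yaw 19.96 tilt [ 0.0005 -0.0003] F [ 0.86  0.63 -2.46] Tq [0.05 0.17 0.02] w 0.0173
```

View pics/s10.png

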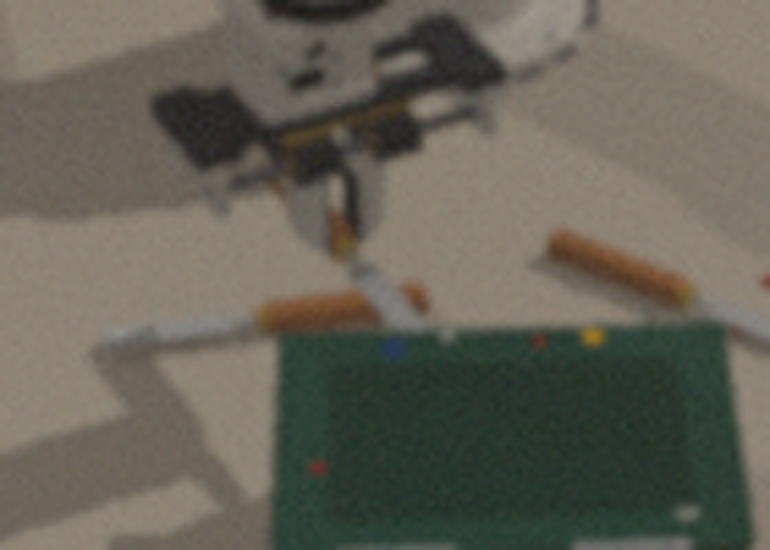

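jog_arm --pt "-0.0022 -0.0011 -0.007 0" --pt "-0.0022 -0.0011 -0.007 0" --pt "-0.0022 -0.0011 -0.007 0" --pt "-0.0022 -0.0011 -0.007 0" --pt "-0.0022 -0.0011 -0.007 0" --pt "0 0 0 0"

```text
clock: 14.67
eef_pos: [0.4298, -0.1155, 0.1012]
tool_rot: [-0.173, 0.985, -0.001, 0.001]
force: [-0.5, -0.6, -2.4]
gripper_width: 0.0175
```

```bash
python3 go.py;  python3 -c "
from h import *
shot('scene','s11',(210,150,350,250),5.5)"
```

```text
t 14.67 tcp [ 0.4298 -0.1155  0.1012] yaw 19.97 tilt [ 0.003  -0.0007] F [-0.46 -0.61 -2.37] Tq [0.06 0.37 0.06] w 0.0175
```

View pics/s11.png

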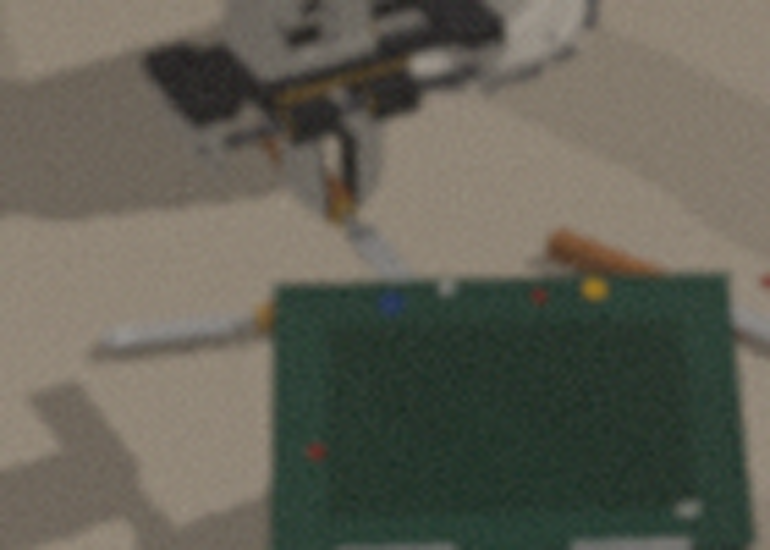

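The lid is rising with the blade (edge now at crop row 285) and the force is about 2.4 N. I'll continue along the arc.

jog_arm --pt "-0.0047 -0.0023 -0.0077 0" --pt "-0.0047 -0.0023 -0.0077 0" --pt "-0.0047 -0.0023 -0.0077 0" --pt "-0.0047 -0.0023 -0.0077 0" --pt "-0.0047 -0.0023 -0.0077 0" --pt "0 0 0 0"

```text
clock: 15.22
eef_pos: [0.457, -0.1183, 0.1401]
tool_rot: [-0.173, 0.985, -0.001, 0.002]
force: [0.5, 0.5, -1.9]
gripper_width: 0.017
```

```bash
python3 go.py;  python3 -c "
from h import *
shot('scene','s12',(210,110,350,250),4)"
```

```text
t 15.22 tcp [ 0.457  -0.1183  0.1401] yaw 19.98 tilt [ 0.0045 -0.0008] F [ 0.52  0.46 -1.89] Tq [0.1  0.16 0.08] w 0.017
```

View pics/s12.png

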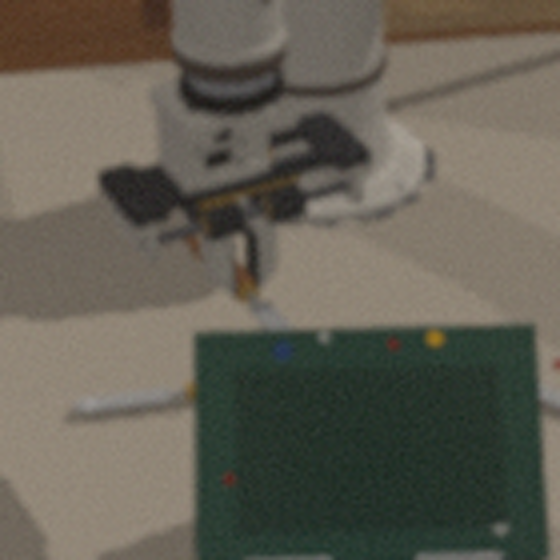

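jog_arm --pt "-0.0055 -0.0027 -0.0042 0" --pt "-0.0055 -0.0027 -0.0042 0" --pt "-0.0055 -0.0027 -0.0042 0" --pt "-0.0055 -0.0027 -0.0042 0" --pt "-0.0055 -0.0027 -0.0042 0" --pt "-0.0055 -0.0027 -0.0042 0" --pt "-0.0062 -0.0031 -0.0011 0" --pt "-0.0062 -0.0031 -0.0011 0" --pt "-0.0062 -0.0031 -0.0011 0" --pt "0 0 0 0"

```text
clock: 16.1
eef_pos: [0.5134, -0.1243, 0.1668]
tool_rot: [-0.173, 0.985, -0.0, 0.001]
force: [-0.0, 0.4, -2.0]
gripper_width: 0.0171
```

```bash
python3 go.py;  python3 -c "
from h import *
shot('scene','s13',(190,90,370,270),3.3)"
```

```text
t 16.1 tcp [ 0.5134 -0.1243  0.1668] yaw 19.97 tilt [0.0022 0.0001] F [-0.03  0.35 -2.04] Tq [0.07 0.07 0.01] w 0.0171
```

View pics/s13.png

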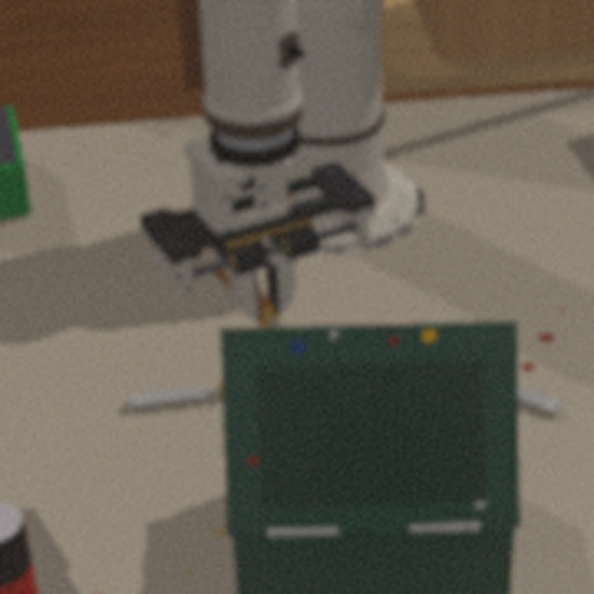

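```bash
cat > lid.py <<'E'
from h import *
a=np.radians(-6.6); BX=np.array([np.cos(a),np.sin(a),0]); BY=np.array([-BX[1],BX[0],0])
H=np.array([.687,-.0545,.086])
def edge(th,y=0,r=.172): return H+BY*y-BX*r*np.cos(th)+np.array([0,0,r*np.sin(th)])
if __name__=='__main__':
    for c in('scene','top'):
        m=env.camera_model(c)
        for th in (.6,.9,1.05,1.2,1.35,1.5,1.65,1.8,1.9): print(c,th,proj(m,[edge(th,-.124),edge(th,.124)]).round(1).tolist())
    s=env.get_state();M=R.from_quat(s['tool_rot']).as_matrix(); t=s['eef_pos']+M@[-.113,0,-.0304]-H
    print('tip rel hinge',t@BX,t@BY,t[2],'angle',np.degrees(np.arctan2(t[2],-t@BX))*np.pi/180)
E
python3 lid.py
```

```text
scene 0.6 [[257.7, 193.2], [343.0, 190.8]]
scene 0.9 [[256.6, 189.4], [344.9, 186.9]]
scene 1.05 [[256.1, 189.5], [346.0, 187.0]]
scene 1.2 [[255.6, 191.0], [347.1, 188.4]]
scene 1.35 [[255.2, 193.9], [348.3, 191.3]]
scene 1.5 [[254.8, 198.4], [349.4, 195.7]]
scene 1.65 [[254.4, 204.3], [350.6, 201.5]]
scene 1.8 [[254.2, 211.5], [351.7, 208.5]]
scene 1.9 [[254.1, 217.0], [352.4, 213.9]]
top 0.6 [[388.6, 195.6], [301.0, 188.4]]
top 0.9 [[391.6, 180.6], [301.3, 173.2]]
top 1.05 [[392.9, 171.7], [301.7, 164.3]]
top 1.2 [[394.1, 162.3], [302.2, 154.9]]
top 1.35 [[395.0, 152.7], [302.9, 145.3]]
top 1.5 [[395.7, 143.2], [303.7, 135.8]]
top 1.65 [[396.1, 134.1], [304.7, 126.8]]
top 1.8 [[396.3, 125.8], [305.6, 118.6]]
top 1.9 [[396.2, 120.8], [306.3, 113.7]]
tip rel hinge -0.06403795612346595 -0.038701911008107985 0.1112212876961669 angle 1.0483830555828904
```

jog_arm --pt "-0.0056 -0.0028 -0.0017 0" --pt "-0.0056 -0.0028 -0.0017 0" --pt "-0.0056 -0.0028 -0.0017 0" --pt "-0.0056 -0.0028 0.0011 0" --pt "-0.0056 -0.0028 0.0011 0" --pt "-0.0056 -0.0028 0.0011 0" --pt "-0.0056 -0.0028 0.0011 0" --pt "-0.0056 -0.0028 0.0011 0" --pt "-0.0056 -0.0028 0.0011 0" --pt "-0.0049 -0.0025 0.0005 0" --pt "-0.0049 -0.0025 0.0005 0" --pt "-0.0049 -0.0025 0.0005 0" --pt "-0.0049 -0.0025 0.0005 0" --pt "0 0 0 0"

```text
clock: 17.32
eef_pos: [0.5905, -0.1335, 0.163]
tool_rot: [-0.173, 0.985, -0.0, 0.001]
force: [-0.2, -0.4, -0.3]
gripper_width: 0.017
```

```bash
python3 go.py; python3 lid.py | tail -1; python3 -c "
from h import *
shot('scene','s14',(190,110,390,260),4);shot('top','t14',(280,90,440,210),5)"
```

```text
t 17.32 tcp [ 0.5905 -0.1335  0.163 ] yaw 19.97 tilt [0.0014 0.    ] F [-0.19 -0.4  -0.26] Tq [0.01 0.06 0.04] w 0.017
tip rel hinge 0.014269694259244525 -0.03903848189247992 0.10756822400997393 angle 1.7026834301764067
```

View pics/s14.png

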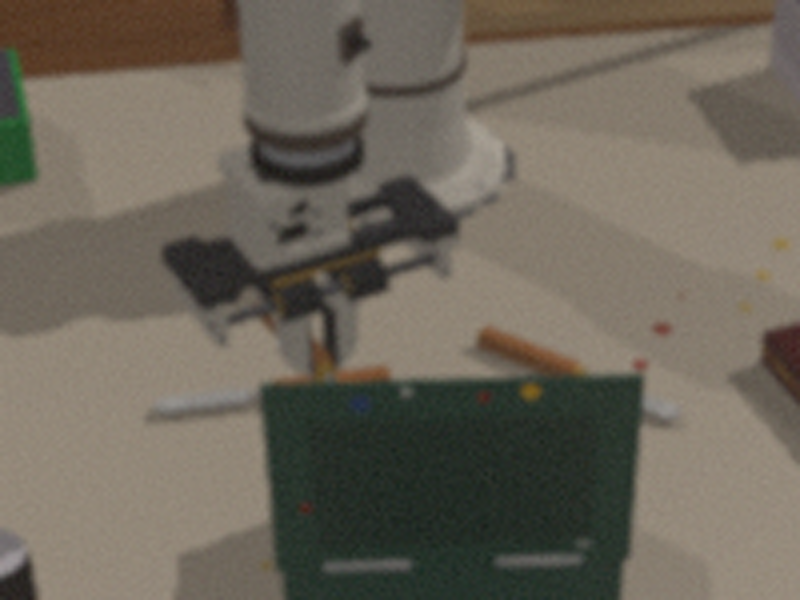

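View pics/t14.png

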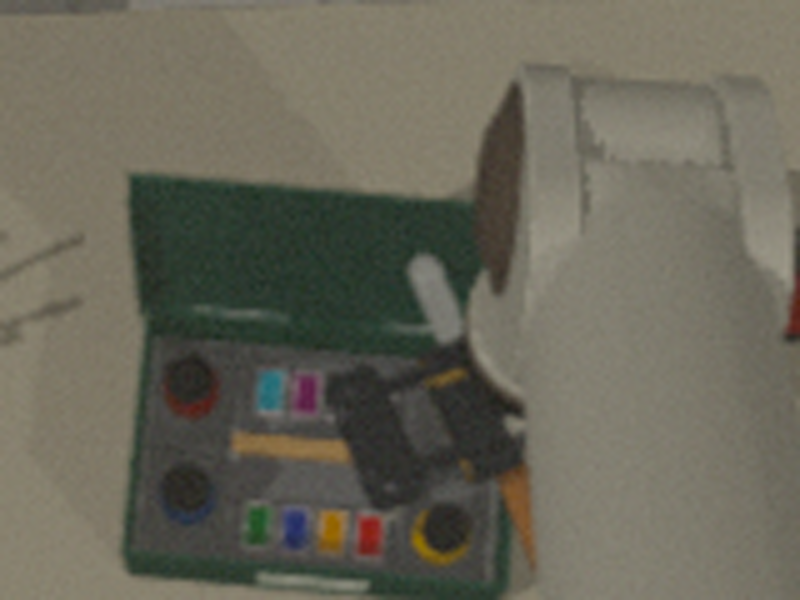

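jog_arm --pt "-0.0045 -0.0022 0 0" --pt "-0.0045 -0.0022 0 0" --pt "-0.0045 -0.0022 0 0" --pt "-0.0045 -0.0022 0 0" --pt "0 0 0 0"

```text
clock: 17.83
eef_pos: [0.6102, -0.1357, 0.163]
tool_rot: [-0.173, 0.985, -0.0, 0.001]
force: [-0.3, 0.7, 0.4]
gripper_width: 0.0168
```

jog_arm --pt "-0.0027 -0.0013 0 0" --pt "0 0 0 0"

```text
clock: 18.0
eef_pos: [0.6126, -0.1359, 0.1631]
tool_rot: [-0.173, 0.985, -0.0, 0.0]
force: [-0.8, 0.4, -0.2]
gripper_width: 0.0173
```

jog_arm --pt "-0.0027 -0.0013 0 0" --pt "0 0 0 0"

```text
clock: 18.17
eef_pos: [0.6154, -0.1362, 0.1631]
tool_rot: [-0.173, 0.985, -0.0, 0.0]
force: [-0.2, 0.6, -1.3]
gripper_width: 0.0172
```

```bash
python3 go.py; python3 lid.py | tail -1; python3 -c "
from h import *
shot('scene','s15',(190,110,390,260),4)"
```

```text
t 18.17 tcp [ 0.6154 -0.1362  0.1631] yaw 19.96 tilt [0.0004 0.    ] F [-0.19  0.59 -1.32] Tq [ 0.03  0.21 -0.05] w 0.0172
tip rel hinge 0.039279603462229584 -0.03886245766501226 0.10750797401342926 angle 1.9210928443722868
```

View pics/s15.png

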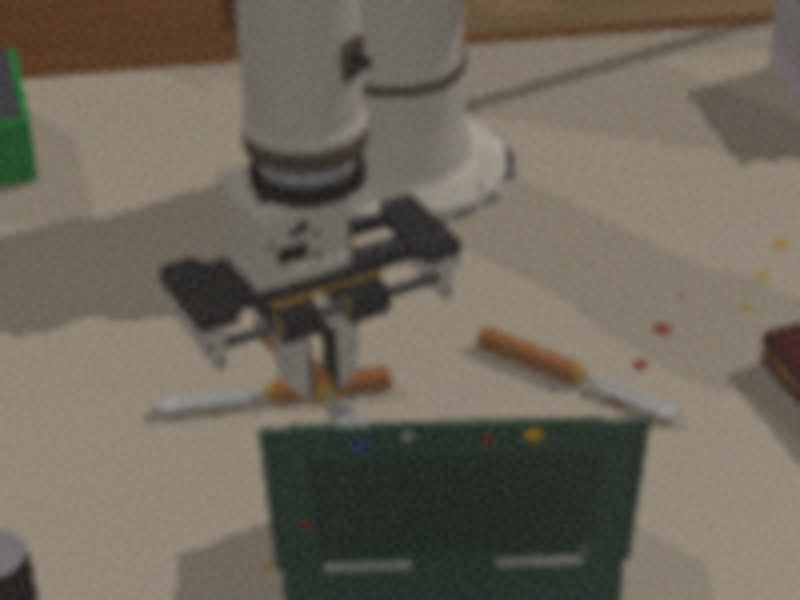

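Lid corner at (255.4,217.6) matches 1.9 rad, fully open. Next I'll withdraw and lay the knife down at the right.

jog_arm --pt "0.02 0 0 0" --pt "0.033 0 0 0" --pt "0.033 0 0 0" --pt "0.0224 -0.026 0 0" --pt "0.0224 -0.026 0 0" --pt "0.0224 -0.026 0 0" --pt "0.0224 -0.026 0.01 0" --pt "0.0224 -0.026 0.02 0" --pt "0 0 0.03 0" --pt "0 0 0.03 0" --pt "0 0 0.03 0" --pt "0 0 0.02 0" --pt "0 0 0.01 0" --pt "0 0 0 0" --pt "0 0 0 0"

```text
clock: 19.47
eef_pos: [0.4738, -0.3261, 0.0134]
tool_rot: [-0.173, 0.985, -0.0, 0.0]
force: [1.2, 0.6, 0.4]
gripper_width: 0.0171
```

```bash
python3 go.py .46 -.33 -.021;  python3 -c "
from h import *
shot('wrist','w16');shot('scene','s16',(160,150,360,300),4)"
```

```text
t 19.47 tcp [ 0.4738 -0.3261  0.0134] yaw 19.97 tilt [ 0.0005 -0.0002] F [1.18 0.59 0.35] Tq [0.03 0.04 0.01] w 0.0171
delta tool [0.0143 0.0011 0.0344] n 2 row [0.0072 0.0005 0.0172]
```

View pics/s16.png

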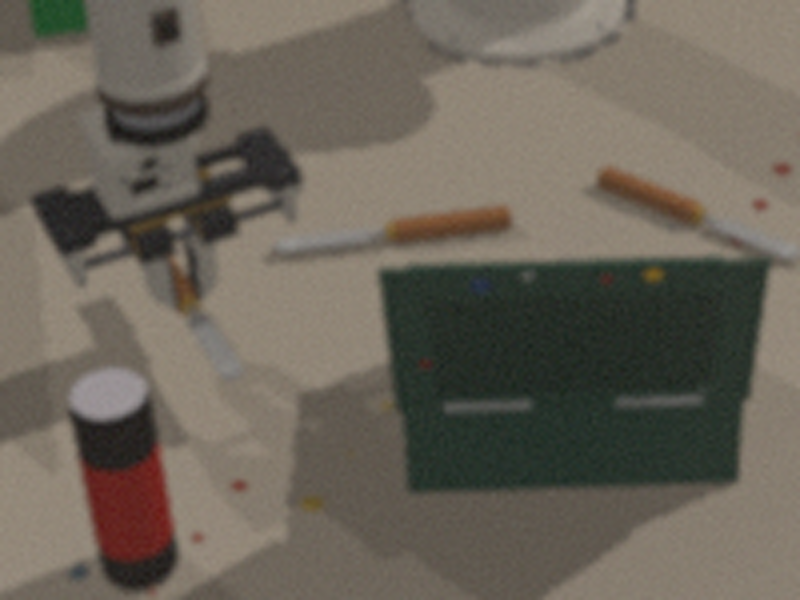

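View pics/w16_full.png

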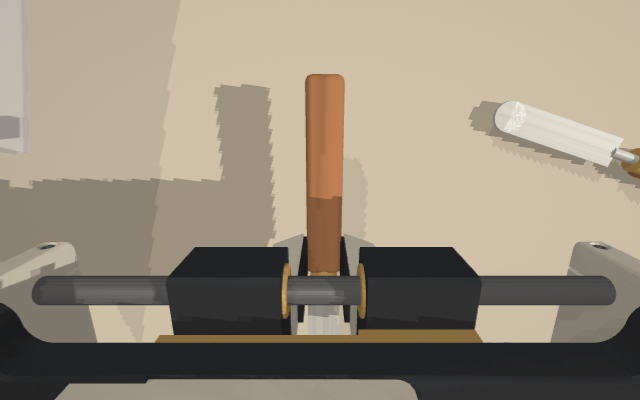

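jog_arm --pt "0 0 0.015 0" --pt "0 0 0.012 0" --pt "0 0 0.005 0" --pt "0 0 0.003 0" --pt "0 0 0 0" --pt "0 0 0 0"

```text
clock: 20.07
eef_pos: [0.4735, -0.3261, -0.0217]
tool_rot: [-0.173, 0.985, -0.0, 0.0]
force: [-0.2, 0.4, -0.2]
gripper_width: 0.0173
```

jog_arm --pt "0 0 0 0" --pt "0 0 0 0" --pt "0 0 0 0" --pt "0 0 0 0" --pt "0 0 0 0" --jaw 45

```text
clock: 20.48
eef_pos: [0.4733, -0.3261, -0.0218]
tool_rot: [-0.173, 0.985, -0.0, 0.0]
force: [1.4, 0.4, -0.7]
gripper_width: 0.0405
```

jog_arm --pt "0 0 -0.02 0" --pt "0 0 -0.035 0" --pt "0 0 -0.035 0" --pt "0 0 -0.035 0" --pt "0 0 -0.035 0" --pt "0 0 -0.035 0" --pt "0 0 -0.03 0" --pt "0 0 0 0"

```text
clock: 21.15
eef_pos: [0.477, -0.3284, 0.2104]
tool_rot: [-0.173, 0.985, -0.004, 0.004]
force: [0.8, -0.5, 0.1]
gripper_width: 0.0408
```

```bash
python3 go.py .55 -.05 .2 83.4;python3 -c "
from h import *
print(env.get_state()['joint_positions'].round(2))
shot('top','t17',(280,90,480,240),4);shot('wrist','w17')"
```

```text
t 21.15 tcp [ 0.477  -0.3284  0.2104] yaw 19.96 tilt [ 0.01   -0.0067] F [ 0.78 -0.48  0.06] Tq [-0.01 -0.03  0.08] w 0.0408
delta tool [-0.1635  0.2369  0.0093] n 8 row [-0.0204  0.0296  0.0012]
turn -63.44
[ 0.68  0.32 -0.15  1.74  0.05  1.07  2.43]
```

View pics/t17.png

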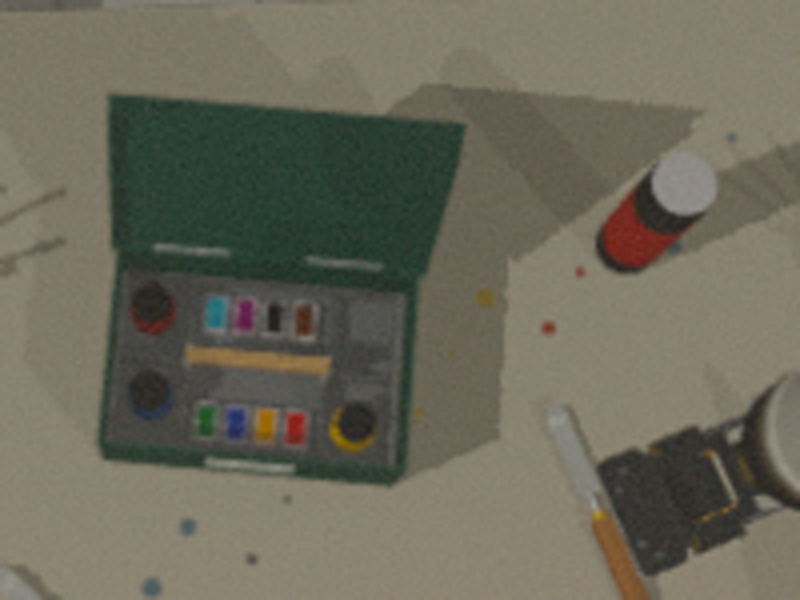

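View pics/w17_full.png

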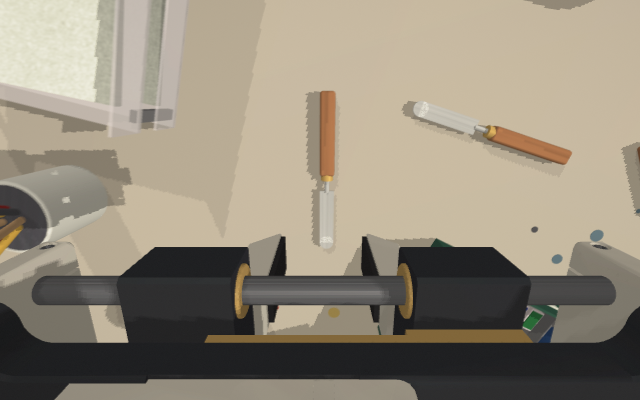

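The knife is laid flat, wrist view (327,90–248). Jars stand in three wells; the fourth, back right, is empty. The bar runs (187,356)–(330,365) in the crop. Joint 7 is near +2.57, so I'll turn the other way (+116.6°).

jog_arm --pt "0 0 0 6.85" --pt "0 0 0 6.85" --pt "0 0 0 6.85" --pt "0 0 0 6.85" --pt "0 0 0 6.85" --pt "0 0 0 6.85" --pt "0 0 0 6.85" --pt "0 0 0 6.85" --pt "0 0 0 6.85" --pt "0 0 0 6.85" --pt "0 0 0 6.85" --pt "0 0 0 6.85" --pt "0 0 0 6.85" --pt "0 0 0 6.85" --pt "0 0 0 6.85" --pt "0 0 0 6.85" --pt "0 0 0 7"

```text
clock: 22.67
eef_pos: [0.4719, -0.3253, 0.2009]
tool_rot: [0.749, 0.663, -0.001, -0.002]
force: [0.6, -0.1, 0.2]
gripper_width: 0.0415
```

```bash
python3 - <<'E'
from h import *
T=env.camera_model('top')
im=cv2.imread('pics/t17_full.png'); hsv=cv2.cvtColor(im,cv2.COLOR_BGR2HSV)
w=cv2.inRange(hsv,(10,70,90),(25,200,255)); w[:165]=0;w[190:]=0;w[:,:320]=0;w[:,370:]=0
c=max(cv2.findContours(w,0,2)[0],key=cv2.contourArea)
P=np.array([plane(T,p,.08)[:2] for p in c[:,0].astype(float)]).astype(np.float32); print(cv2.minAreaRect(P),cv2.boundingRect(c),P.mean(0))
m=T
for n,(x,y) in dict(red=(152,300),blue=(150,392),yellow=(358,422)).items(): print(n,plane(m,(280+x/4,90+y/4),.068).round(4))
E
python3 go.py .6085 -.0453 .18 -96.6
```

```text
((0.6051732301712036, -0.04308244213461876), (0.11348012834787369, 0.015350197441875935), 82.63391876220703) (326, 176, 37, 8) [ 0.6048186  -0.04327689]
red [0.6583 0.037  0.068 ]
blue [0.5836 0.0406 0.068 ]
yellow [ 0.5545 -0.1218  0.068 ]
t 22.67 tcp [ 0.4719 -0.3253  0.2009] yaw -96.98 tilt [-0.0033  0.0016] F [ 0.6  -0.13  0.16] Tq [-0.12  0.09  0.04] w 0.0415
delta tool [0.2945 0.1016 0.0209] n 9 row [0.0327 0.0113 0.0023]
turn -0.38
```

jog_arm --pt "0.033 0.0102 0 0" --pt "0.033 0.0102 0 0" --pt "0.033 0.0102 0 0" --pt "0.033 0.0102 0 0" --pt "0.033 0.0102 0 0" --pt "0.033 0.0102 0 0" --pt "0.033 0.0102 0 0" --pt "0.033 0.0102 0 0" --pt "0.033 0.0102 0 0" --pt "0.01 0 0 0" --pt "0 0 0 0" --pt "0 0 0 0"

```text
clock: 23.67
eef_pos: [0.5986, -0.0317, 0.2013]
tool_rot: [0.746, 0.665, -0.001, -0.001]
force: [-0.5, -0.6, -0.4]
gripper_width: 0.041
```

```bash
python3 -c "
from h import *
shot('wrist','w18');shot('scene','s18',(200,110,400,260),4)"; python3 go.py .603 -.032 .1 -97
```

```text
t 23.77 tcp [ 0.5987 -0.0342  0.202 ] yaw -96.79 tilt [-0.0021 -0.0014] F [-0.42 -0.6  -0.07] Tq [-0.12  0.09  0.04] w 0.0411
delta tool [0.0028 0.0042 0.102 ] n 3 row [0.0009 0.0014 0.034 ]
turn 0.21
```

View pics/w18_full.png

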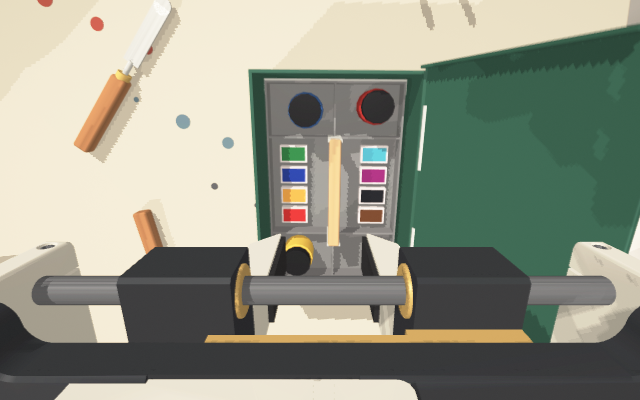

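View pics/s18.png

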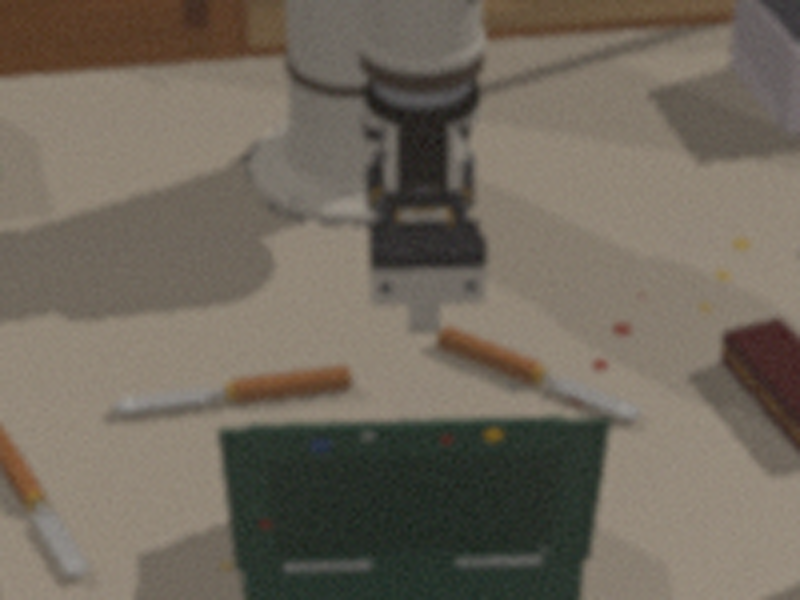

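```bash
cat > bar.py <<'E'
import sys; from h import *
s=env.get_state();M=R.from_quat(s['tool_rot']).as_matrix();p=s['eef_pos'];m=env.camera_model('wrist')
v=[float(a) for a in sys.argv[1:]]
z=v.pop(0)
for q in zip(v[::2],v[1::2]):
    P=plane(m,q,z); print(q,P.round(4),'tool',(M.T@(P-p)).round(4))
E
python3 bar.py .08 335.5 138 333.5 245 267 80 408 80; python3 go.py
```

```text
(335.5, 138.0) [0.6159 0.0106 0.08  ] tool [0.0466 0.012  0.1219]
(333.5, 245.0) [ 0.6015 -0.1021  0.08  ] tool [-0.0669  0.011   0.1221]
(267.0, 80.0) [0.5587 0.0707 0.08  ] tool [ 0.0996 -0.0519  0.122 ]
(408.0, 80.0) [0.6882 0.0552 0.08  ] tool [0.0995 0.0785 0.1217]
t 23.77 tcp [ 0.5987 -0.0342  0.202 ] yaw -96.79 tilt [-0.0021 -0.0014] F [-0.42 -0.6  -0.07] Tq [-0.12  0.09  0.04] w 0.0411
```

jog_arm --pt "0 0.007 0.02 0.3" --pt "0 0 0.03 0" --pt "0 0 0.03 0" --pt "0 0 0.02 0" --pt "0 0 0 0" --pt "0 0 0 0" --pt "0 0 0 0"

```text
clock: 24.35
eef_pos: [0.6077, -0.034, 0.1044]
tool_rot: [0.749, 0.662, 0.0, 0.001]
force: [0.2, -0.1, 0.4]
gripper_width: 0.0412
```

```bash
python3 -c "
from h import *
shot('wrist','w19');shot('scene','s19',(200,110,400,260),4)"; python3 go.py
```

```text
t 24.45 tcp [ 0.6084 -0.0333  0.1051] yaw -97.0 tilt [ 0.0035 -0.0002] F [-0.08 -0.53 -0.13] Tq [-0.11  0.12 -0.03] w 0.0411
```

View pics/w19_full.png

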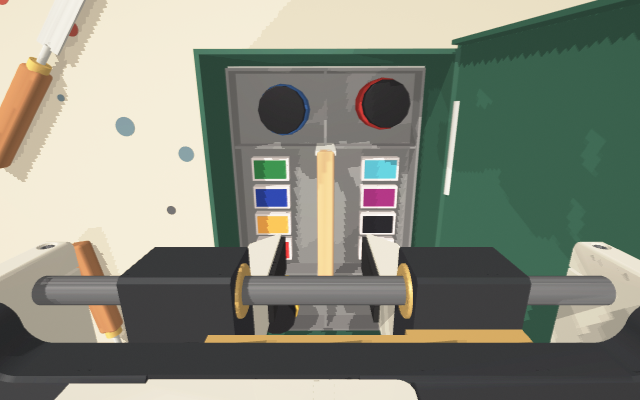

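View pics/s19.png

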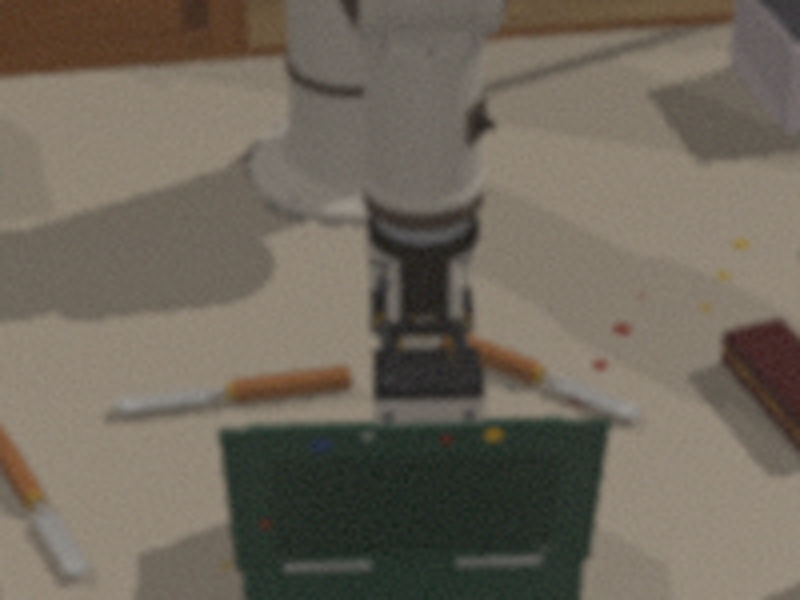

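```bash
python3 bar.py .08 325.5 150 325 270
```

```text
(325.5, 150.0) [0.6161 0.0142 0.08  ] tool [0.0481 0.0017 0.0251]
(325.0, 270.0) [ 0.6047 -0.076   0.08  ] tool [-0.0429  0.0015  0.0251]
```

jog_arm --pt "0 -0.003 0.01 0" --pt "0 0 0.01 0" --pt "0 0 0.01 0" --pt "0 0 0.01 0" --pt "0 0 0 0"

```text
clock: 24.87
eef_pos: [0.6015, -0.0319, 0.06]
tool_rot: [0.749, 0.663, -0.002, -0.002]
force: [-0.3, -0.5, -0.3]
gripper_width: 0.0412
```

jog_arm --pt "0 0 0.008 0" --pt "0 0 0.004 0" --pt "0 0 0 0"

```text
clock: 25.12
eef_pos: [0.6031, -0.0321, 0.0498]
tool_rot: [0.749, 0.663, -0.001, -0.001]
force: [-0.9, 0.3, -0.3]
gripper_width: 0.0415
```

```bash
python3 -c "
from h import *
shot('wrist','w20')"; python3 go.py
```

```text
t 25.17 tcp [ 0.6034 -0.0321  0.0504] yaw -96.93 tilt [-0.0011  0.    ] F [ 0.44 -0.26  0.35] Tq [-0.13  0.05  0.04] w 0.0413
```

View pics/w20_full.png

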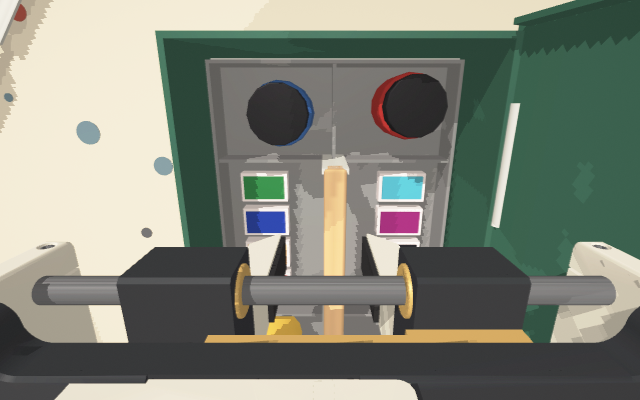

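jog_arm --pt "0 0 0.006 0" --pt "0 0 0 0"

```text
clock: 25.33
eef_pos: [0.6036, -0.0321, 0.0444]
tool_rot: [0.749, 0.663, -0.0, -0.0]
force: [0.4, -0.3, -0.2]
gripper_width: 0.0413
```

jog_arm --pt "0 0 0.006 0" --pt "0 0 0 0" --pt "0 0 0 0"

```text
clock: 25.58
eef_pos: [0.6035, -0.0321, 0.0386]
tool_rot: [0.749, 0.663, -0.0, -0.0]
force: [-0.6, -0.3, -0.1]
gripper_width: 0.0416
```

```bash
python3 -c "
from h import *
shot('wrist','w21')"; python3 go.py
```

```text
t 25.63 tcp [ 0.6038 -0.0321  0.0389] yaw -96.94 tilt [-0.0002  0.    ] F [-0.   -0.3   0.53] Tq [-0.11  0.1   0.01] w 0.0414
```

View pics/w21_full.png

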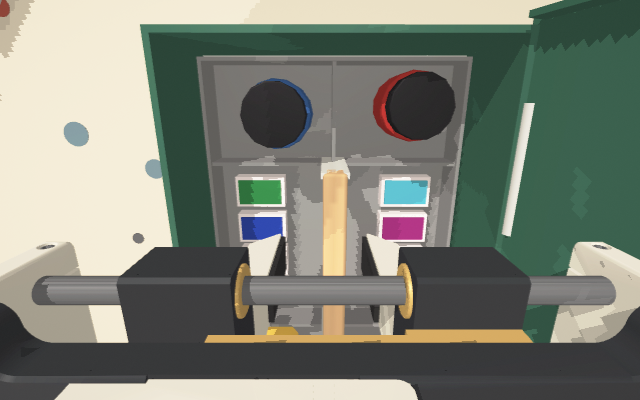

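jog_arm --pt "0 0.002 0.002 0" --pt "0 0 0 0" --pt "0 0 0 0"

```text
clock: 25.88
eef_pos: [0.606, -0.0324, 0.037]
tool_rot: [0.749, 0.663, 0.0, 0.0]
force: [0.2, -0.6, 0.2]
gripper_width: 0.0415
```

jog_arm --pt "0 0 0 0" --pt "0 0 0 0" --pt "0 0 0 0" --pt "0 0 0 0" --pt "0 0 0 0" --pt "0 0 0 0" --pt "0 0 0 0" --pt "0 0 0 0" --pt "0 0 0 0" --pt "0 0 0 0" --pt "0 0 0 0" --pt "0 0 0 0" --jaw 0 --force 45

```text
clock: 26.88
eef_pos: [0.6063, -0.0324, 0.0372]
tool_rot: [0.749, 0.663, 0.0, 0.0]
force: [3.4, -0.1, -0.8]
gripper_width: 0.0112
```

```bash
python3 -c "
from h import *
shot('wrist','w22')"; python3 go.py
```

```text
t 26.93 tcp [ 0.6063 -0.0324  0.0372] yaw -96.94 tilt [ 0.0008 -0.    ] F [ 3.27 -0.22  0.16] Tq [-0.18 -0.71  0.03] w 0.0112
```

View pics/w22_full.png

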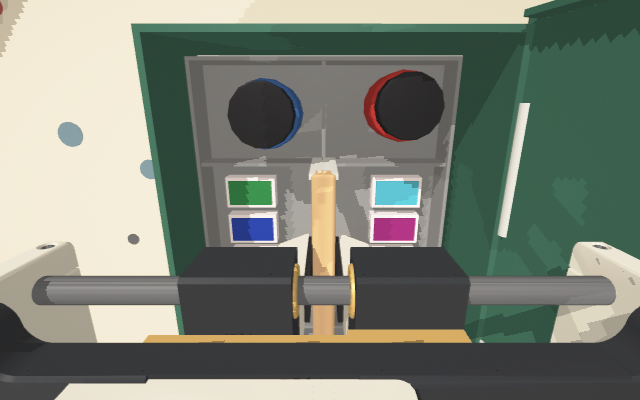

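Gripped (width 11 mm, bar centred at column 323). The 3 N along +x says the tray touches the front wall, so I'll ease it back 1.5 mm before lifting.

jog_arm --pt "0 0.0015 0 0" --pt "0 0 0 0" --pt "0 0 0 0"

```text
clock: 27.18
eef_pos: [0.6061, -0.0324, 0.0372]
tool_rot: [0.749, 0.663, -0.001, -0.001]
force: [-1.4, -0.5, 6.0]
gripper_width: 0.0116
```

jog_arm --pt "0 0 -0.002 0" --pt "0 0 -0.003 0" --pt "0 0 -0.004 0" --pt "0 0 -0.004 0" --pt "0 0 0 0" --pt "0 0 0 0"

```text
clock: 27.68
eef_pos: [0.6074, -0.0326, 0.0502]
tool_rot: [0.749, 0.663, 0.0, 0.0]
force: [0.2, -0.3, -5.0]
gripper_width: 0.0114
```

```bash
python3 -c "
from h import *
shot('wrist','w23')"; python3 go.py
```

```text
t 27.73 tcp [ 0.6073 -0.0325  0.05  ] yaw -96.94 tilt [-0.0001  0.    ] F [-0.53 -0.43 -4.79] Tq [-0.11  0.07  0.01] w 0.0113
```

View pics/w23_full.png

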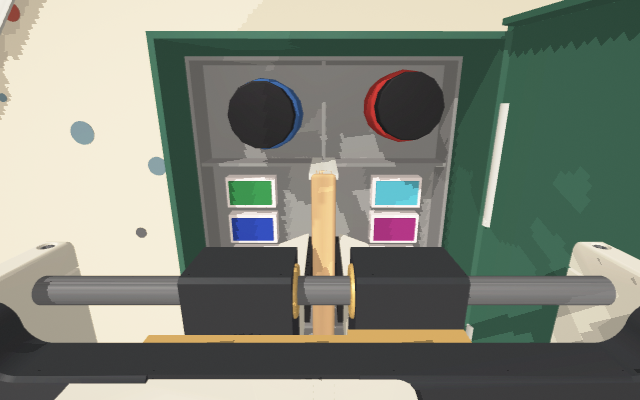

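Tray hangs freely (−4.8 N, no side force) and is level. Lifting straight up, smoothly.

jog_arm --pt "0 0 -0.002 0" --pt "0 0 -0.004 0" --pt "0 0 -0.006 0" --pt "0 0 -0.008 0" --pt "0 0 -0.008 0" --pt "0 0 -0.008 0" --pt "0 0 -0.008 0" --pt "0 0 -0.008 0" --pt "0 0 -0.008 0" --pt "0 0 -0.008 0" --pt "0 0 -0.008 0" --pt "0 0 -0.008 0" --pt "0 0 -0.008 0" --pt "0 0 -0.008 0" --pt "0 0 -0.008 0" --pt "0 0 -0.008 0" --pt "0 0 -0.006 0" --pt "0 0 -0.004 0" --pt "0 0 -0.002 0" --pt "0 0 0 0"

```text
clock: 29.4
eef_pos: [0.6076, -0.0325, 0.1785]
tool_rot: [0.749, 0.663, 0.0, 0.0]
force: [0.9, 0.0, -5.5]
gripper_width: 0.0114
```

jog_arm --pt "0 0 0 0" --pt "0 0 0 0" --pt "0 0 0 0" --pt "0 0 0 0" --pt "0 0 0 0" --pt "0 0 0 0"

```text
clock: 29.9
eef_pos: [0.6072, -0.0325, 0.1778]
tool_rot: [0.749, 0.663, -0.0, -0.0]
force: [-0.3, -0.2, -4.5]
gripper_width: 0.0116
```

```bash
python3 -c "
from h import *
shot('wrist','w24');shot('scene','s24',(150,80,400,270),3.2);shot('top','t24',(180,80,480,280),2.6)"; python3 go.py
```

```text
t 30.05 tcp [ 0.6073 -0.0325  0.178 ] yaw -96.94 tilt [-0. -0.] F [ 0.32  0.32 -6.18] Tq [-0.16  0.01 -0.02] w 0.0116
```

View pics/w24_full.png

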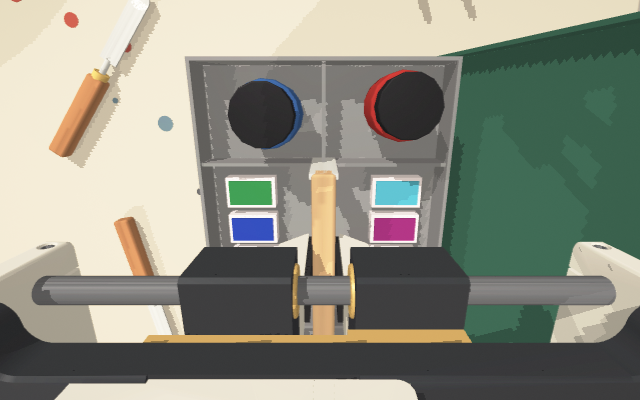

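View pics/s24.png

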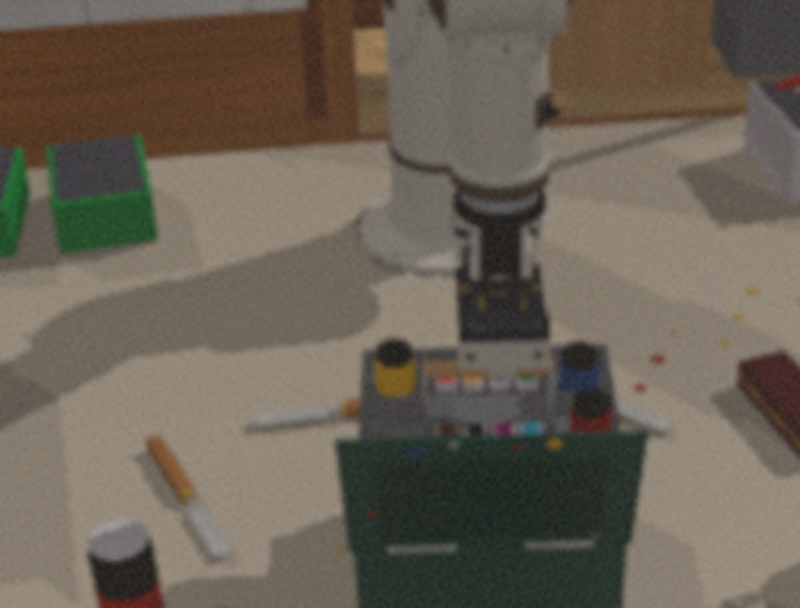

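View pics/t24.png

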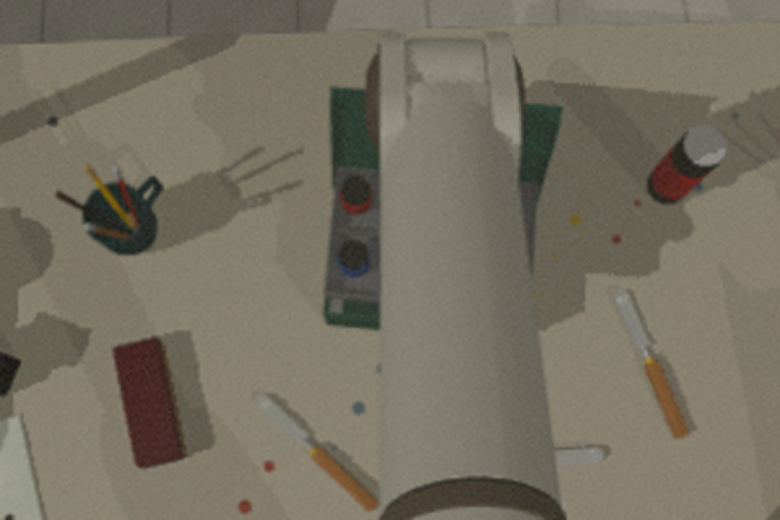

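```bash
python3 go.py; python3 -c "
from plant import env
print(env.finish_job())"
```

```text
t 30.05 tcp [ 0.6073 -0.0325  0.178 ] yaw -96.94 tilt [-0. -0.] F [ 0.32  0.32 -6.18] Tq [-0.16  0.01 -0.02] w 0.0116
the job is handed in; nothing more can be done
None
```

The job is handed in at about 30 s, with the arm still holding the tray level and still above the open box. The steps ran in the order you asked.

- **Lid:** I slipped the blade of the farthest-right knife under the lid's front edge and pried it up at about 2.5 N. The same knife pushed the lid on to about 1.9 rad, fully open.
- **Knife:** I laid it flat on the table, to the robot's right of the box.
- **Tray:** I gripped it by the wooden bar and lifted it straight up about 141 mm. By calculation its bottom is about 80 mm above the rim.

**Last checks:** The pictures show the three jars standing and the tray level. The tool tilt is zero, and the 5–6 N load matches the tray's weight. The lid stays back, and the mug, can and case look unmoved.

**What failed or disagreed:**
- **Fingertips:** They were about 25 mm behind the reported TCP, not 8 mm ahead as stated. My first two tries at the knife closed above it, the first before the jaws had fully shut. I corrected this from the pictures and saw no contact force during those tries.
- **Tray grip:** Closing the jaws pressed the tray against the box's front wall at about 3 N, which I eased off before lifting. During that shift an unexplained 6 N upward reading appeared, and it was gone once the tray was lifted.

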